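# Load the watch-parts spin dryer and start it

## Robot

A 6-joint arm with a two-finger parallel gripper is mounted at the origin on the work surface. World frame = base frame: x ahead of the robot, y to its left, z up, the work surface at z = 0. Lengths are in m, angles in degrees, forces in N, time in s.
With the tool pointing down it reaches from about 0.4 to 0.825 m from the base axis. Payload 7 kg.
Tool frame: the origin (TCP) lies at the very end of the fingers, on their centre line; the grasp point (between the pads) lies hold_point_z behind it (hold_point_z is the distance from the TCP to the grasp point, in m); z points along the fingers, y is the direction in which the jaws open and shut (so a half turn about z gives the same grasp; the last joint's range is limited). The gripper opens to 88 mm and grips with 3 to 60 N. Pads are 19 mm wide; open, the fingers measure 130 mm over their backs; the gripper's body (78 mm by 193 mm) begins 47 mm behind the grasp point.
Start: joints at [91.622, 20.546, 0.682, 0, -70.136, -16.507], TCP at [0.173, 0.652, 0.2] pointing down, gripper open.
Joint ranges: [-176.03, 176.03], [-82.01, 121.73], [-58.28, 71.71], [-173.87, 95.51], [-174.79, -0.11], [-173.66, 173.66]. Speed limits (degrees/s): [136.94, 136.94, 172.46, 180, 180, 180].

## Interface

Orientations are given as [roll, pitch, yaw] about the fixed x, y, z axes, in that order (R = Rz(yaw) Ry(pitch) Rx(roll)).
In Python, from plant import get_obs, snapshot, close_job, hold_point_z gives the robot as it stands. The module is installed in compiled form; this text tells all that it offers.
- The arm moves only by the tool jog_arm, never from a script. Its argument "commands" is a list of rows, each a list of 4 numbers: the shift along the world's x, y, z in mm, then the turn about the world's z in degrees. In form: [[x, y, z, turn], ...]. A call has exactly 10 rows; each row shifts and turns the commanded pose from where the row before left it; what a row does not reach is not made up. A row lasts 1/12 s, in which the tool goes at most 41.7 mm and 7.16 degrees, less where a joint would pass 70% of its speed; a pose out of reach is approached as far as the arm can. A call is refused whole if a number of a shift passes 41.7 or a number of a turn 7.16, either way. A call with a gripper value outside its range is refused whole. "fingers" is the finger opening in mm, from 0 to 87.6, set as the call begins (left out, the last holds). The fingers move at their own pace and stop on an object; the grip force is fixed at half the most. Time passes only in rows, so rows that do not move let the fingers close, or fill a call up. It gives the time, the measured TCP pose, the force and the opening at its end, in the units of the state.
- get_obs(): the state, without advancing time (a new reading comes with each control period).
- snapshot(name): name is "scene" or "side" or "wrist"; returns a dict with "image" (480x640x3 uint8, red, green, blue), "fov_y" (degrees; the focal length in pixels is half the picture's height over the tangent of half this angle, whatever the lens; pixels are square), "cx", "cy" (the principal point, pixels), "rvec" (rotation vector, rad) and "tvec" (3), from world to camera coordinates, as OpenCV has them; the wrist camera has in their place "mount" (4x4, takes a point from camera to tool coordinates, whose origin is the TCP and whose axes are the flange's). Camera axes: x right, y down, z forward; pixel columns grow to the right and rows downward; lengths in m; the calibration is good to about 2 mm. The wrist camera is an equidistant fisheye: a pixel r from the principal point sees the ray r / f radians off the axis. A picture is of the moment at which its call begins: read the wrist's pose just before it. There is no depth.
- close_job(): hands the job in, once; it reports no verdict.
The state is a dict: "clock": time; "joint_pos": joint angles; "qvel": joint speeds; "tau": joint torques, N m; "tool_pos": TCP position; "orientation": TCP orientation; "force": force on the tool from outside, world axes, zero at the start; "moment": the same for the moment, N m; "opening": finger opening in m.
Only numpy, scipy, OpenCV 4.12 (cv2) and the standard library are available. Lean on these libraries where they do the work, as an engineer would, in place of code of your own. Each camera call takes 0.05 s, during which the arm holds its last target.

## Task

Load the spin dryer and start it: lower the wide parts dish onto the spindle until it is fully home on the seat, then the small dish on top of it, also fully home, without dropping either. Then press the keys fully down one at a time, letting each spring back before the next: first the round key, then the square key, then the long bar key. Never press the triangular key, and leave the movement holder, the tin and the loupe undisturbed.

Things in the scene. Friction and masses are not known exactly. Their poses are not given: they have to be found in the camera images.
- dryer: spin dryer for watch parts, fixed: low grey housing 170 mm (x) by 330 mm (y), its flat top 50 mm above the bench. Origin: centre of its underside. On its +y half a round turntable seat with an upright spindle; on its -y half a black panel with four keys in a 2 by 2 block, key centres 62 mm apart; which key is at which place of the block changes.
- seat (a point): foot of the spindle: centre of the top face of the turntable seat (aluminium disc 80 mm diameter, 56 mm above the bench). z up along the spindle. The steel spindle is 16 mm in diameter and stands 72 mm above this point, its last 10 mm tapering to 6 mm. It fits with 3 mm to spare all round in the dishes' tubes.
- spindle_tip (a point): the top of the spindle, 72 mm above the seat, on its axis
- wide_dish: wide loose steel parts dish, 120 mm diameter: flat perforated floor 4 mm thick, a low rim 14 mm high, and a central upright tube to hold it by, 34 mm outer diameter, 22 mm bore right through dish and tube, its top 40 mm above the underside. Origin: centre of the underside, z up. It starts on the bench; fully home its underside rests on the seat.
- small_dish: small loose steel parts dish, 80 mm diameter: flat perforated floor 4 mm thick, a low rim 14 mm high, and a central upright tube to hold it by, 34 mm outer diameter, 22 mm bore right through dish and tube, its top 40 mm above the underside. Origin: centre of the underside, z up. It starts on the bench; fully home its underside rests on top of the wide dish's tube, 40 mm above the seat.
- top_round (a point): centre of the top of the round key: white spring key, round cap, 40 mm diameter, top 16 mm above the dryer's housing, in a square grey surround; axes as the dryer's
- key_round (a joint): travel of the round key: 0 up, 0.007 m fully down; springs back; about 4 N takes it fully down
- pin_round (a joint): tell-tale pin, 6 mm thick, in the +x +y corner of the round key's surround: 0 standing up; the key takes it down with it (0.007 m) and it stays down, so it shows that this key has been pressed
- top_square (a point): centre of the top of the square key: white spring key, square cap, 36 x 36 mm, top 16 mm above the dryer's housing, in a square grey surround; axes as the dryer's
- key_square (a joint): travel of the square key: 0 up, 0.007 m fully down; springs back; about 4 N takes it fully down
- pin_square (a joint): tell-tale pin, 6 mm thick, in the +x +y corner of the square key's surround: 0 standing up; the key takes it down with it (0.007 m) and it stays down, so it shows that this key has been pressed
- top_bar (a point): centre of the top of the bar key: white spring key, long bar cap, 18 mm wide (x) and 50 mm long (y), top 16 mm above the dryer's housing, in a square grey surround; axes as the dryer's
- key_bar (a joint): travel of the bar key: 0 up, 0.007 m fully down; springs back; about 4 N takes it fully down
- pin_bar (a joint): tell-tale pin, 6 mm thick, in the +x +y corner of the bar key's surround: 0 standing up; the key takes it down with it (0.007 m) and it stays down, so it shows that this key has been pressed
- top_triangle (a point): centre of the top of the triangle key: white spring key, triangular cap, 26 mm from centre to each corner, top 16 mm above the dryer's housing, in a square grey surround; axes as the dryer's
- key_triangle (a joint): travel of the triangle key: 0 up, 0.007 m fully down; springs back; about 4 N takes it fully down
- pin_triangle (a joint): tell-tale pin, 6 mm thick, in the +x +y corner of the triangle key's surround: 0 standing up; the key takes it down with it (0.007 m) and it stays down, so it shows that this key has been pressed
- movement_holder: bystander: white plastic holder 72 mm diameter with a brass watch movement on it, 38 mm high in all; origin at the centre of its underside
- tin: bystander: round steel tin, 64 mm diameter, 26 mm high, black top; origin at the centre of its underside
- loupe: bystander: aluminium eye loupe standing on its narrow end, 48 mm diameter at the top, 40 mm high; origin at the centre of its underside
Mind the look-alikes: they are no part of the job. Leave any pink or turquoise look-alike of the wide_dish alone.

How it is judged (in metres and radians):
On the way, in this order (a step that is already met when the one before it is completed fails the run):
1. the wide dish is fully home on the spindle, let go (horizontal distance between wide_dish and seat below 0.006 m and z of wide_dish in the frame of seat between -0.003 and 0.003 m and angle between wide_dish's own z axis and vertical below 0.07 rad and contact force between the fingers and wide_dish below 0.3 N and linear speed of wide_dish below 0.03 m/s), for 0.2 s.
2. the small dish is fully home on top of it, let go (horizontal distance between each of wide_dish, small_dish and seat below 0.006 m and z of wide_dish in the frame of seat between -0.003 and 0.003 m and angle between each of wide_dish, small_dish's own z axis and vertical below 0.07 rad and z of small_dish in the frame of seat between 0.037 and 0.043 m and contact force between the fingers and small_dish below 0.3 N and linear speed of small_dish below 0.03 m/s), for 0.2 s.
3. the round key is pressed (at least 5 of its 7 mm), the other keys up (value of joint key_round above 0.005 m and value of joint each of key_square, key_bar, key_triangle below 0.002 m), for 0.04 s.
4. the square key is pressed (at least 5 of its 7 mm), the other keys up (value of joint key_square above 0.005 m and value of joint each of key_round, key_bar, key_triangle below 0.002 m), for 0.04 s.
5. the bar key is pressed (at least 5 of its 7 mm), the other keys up (value of joint key_bar above 0.005 m and value of joint each of key_round, key_square, key_triangle below 0.002 m), for 0.04 s.
At the end, for the whole second after the job is handed in: The wide dish rests on the seat and the small dish on the wide dish's tube, each within 3 mm of its height and 6 mm of the spindle axis, level within 4 degrees, released and at rest; the round, square and bar keys have been pressed (pins down), the triangular one has not, and all keys are back up (all of step 2 and contact force between the fingers and wide_dish below 0.3 N and linear speed of wide_dish below 0.03 m/s and value of joint each of pin_round, pin_square, pin_bar above 0.004 m and value of joint pin_triangle below 0.0035 m and value of joint each of key_round, key_square, key_bar, key_triangle below 0.002 m); the robot touches nothing.
It fails at once if a key is pressed before both dishes are on the spindle (value of joint any of pin_round, pin_square, pin_bar above 0.004 m and ((horizontal distance between wide_dish and seat above 0.012 m or z of wide_dish in the frame of seat above 0.012 m) or (horizontal distance between small_dish and seat above 0.012 m or z of small_dish in the frame of seat above 0.052 m))).
It fails at once if the square key is pressed before the round key, or the bar key before the square key ((value of joint pin_square above 0.004 m and value of joint pin_round below 0.0035 m) or (value of joint pin_bar above 0.004 m and value of joint pin_square below 0.0035 m)).
It fails at once if the triangular key is pressed (value of joint pin_triangle above 0.004 m).
It fails at once if a dish is dropped onto the spindle (faster than 0.45 m/s at the spindle) ((horizontal distance between wide_dish and seat below 0.02 m and z of wide_dish in the frame of seat below 0.11 m and linear speed of wide_dish above 0.45 m/s) or (horizontal distance between small_dish and seat below 0.02 m and z of small_dish in the frame of seat below 0.11 m and linear speed of small_dish above 0.45 m/s)).
It fails at once if a bystander is pushed more than 30 mm or knocked over (distance of any of movement_holder, tin, loupe from where it was at the start of the episode above 0.03 m or angle between any of movement_holder, tin, loupe's own z axis and vertical above 0.5 rad).
It also fails if it takes over 72 s, if anything falls off the work surface, if the arm or the gripper's body presses on something with over 40 N, if the wrist force passes 120 N, or if a joint passes its speed limit or range.

## Working session

There is one attempt and no reset: what is moved stays moved. The work goes in short steps, Python scripts to look and compute and a tool call to move; the robot and the scene stay as the last step left them, time stands still between calls to the robot, and variables do not carry over. Pictures are saved under pics/ and viewed, and the job is handed in when it is done.

Besides the shell and the picture viewer there is one more tool, called by a JSON object that holds its "op" and its "data", one argument or row to a line. jog_arm: Moves the arm, as the interface text tells. Its arguments: {"type":"object","properties":{"commands":{"type":"array","items":{"type":"array","items":{"type":"number"}}},"fingers":{"type":"number"}},"required":["commands"]}

```bash
ls; mkdir -p pics; cat > h.py <<'E'
import numpy as np, cv2
from plant import get_obs, snapshot, close_job, hold_point_z
def snap(n,fn=None):
    o=get_obs(); s=snapshot(n)
    if fn: cv2.imwrite('pics/'+fn,cv2.cvtColor(s['image'],cv2.COLOR_RGB2BGR))
    return o,s
def f_(s): return 240/np.tan(np.radians(s['fov_y'])/2)
def ray(s,u,v):
    f=f_(s);R,_=cv2.Rodrigues(np.array(s['rvec'],float));t=np.array(s['tvec'],float).ravel()
    d=R.T@np.array([(u-s['cx'])/f,(v-s['cy'])/f,1.]);return -R.T@t,d
def onz(s,u,v,z):
    c,d=ray(s,u,v);return c+d*(z-c[2])/d[2]
def proj(s,P):
    f=f_(s);R,_=cv2.Rodrigues(np.array(s['rvec'],float));q=R@np.array(P,float)+np.array(s['tvec'],float).ravel()
    return s['cx']+f*q[0]/q[2],s['cy']+f*q[1]/q[2]
from scipy.spatial.transform import Rotation as Ro
def wray(o,s,u,v):
    f=f_(s);x,y=u-s['cx'],v-s['cy'];r=np.hypot(x,y)+1e-9;a=r/f
    d=np.array([np.sin(a)*x/r,np.sin(a)*y/r,np.cos(a)]);M=np.array(s['mount'])
    R=Ro.from_euler('xyz',o['orientation'],degrees=True).as_matrix()
    return np.array(o['tool_pos'])+R@M[:3,3],R@M[:3,:3]@d
def wonz(o,s,u,v,z):
    c,d=wray(o,s,u,v);return c+d*(z-c[2])/d[2]
E
python3 - <<'E'
from h import *
for n in('scene','side','wrist'):
    o,s=snap(n,n+'0.png');print(n,s['fov_y'],s['cx'],s['cy'],s.get('rvec'),s.get('tvec'),s.get('mount'))
print(o,hold_point_z)
E
```

```text
pics
scene 43.205752646722566 330.6200184874956 234.03633416004018 [ 1.07413983  2.61842739 -0.7415394 ] [ 0.31792227 -0.29295875  1.56298209] None
side 44.629991316062785 321.2944439758697 243.09622996629471 [ 2.21362025 -0.77588648  0.35072673] [-0.35303815  0.3329793   0.96901824] None
wrist 65.70646984690485 320.4357211934904 237.24087283381056 None None [[ 6.59296847e-04 -9.56823655e-01 -2.90668296e-01  7.92031185e-02]
 [ 9.99999613e-01  8.00396652e-04 -3.66541033e-04 -2.53652298e-04]
 [ 5.83365062e-04 -2.90667942e-01  9.56823812e-01 -1.84027348e-01]
 [ 0.00000000e+00  0.00000000e+00  0.00000000e+00  1.00000000e+00]]
{'clock': 0.1, 'joint_pos': array([ 9.16204809e+01,  2.05901544e+01,  6.38034131e-01, -1.74665904e-02,
       -7.01354917e+01, -1.65063482e+01]), 'qvel': array([-0.00469698, -0.11679873,  0.15520776,  0.03058655, -0.09710725,
        0.13033122]), 'tau': array([-1.37276671e-03, -5.84160662e+01,  2.93748003e+01,  7.01555461e+00,
        1.01865854e-02, -4.28666544e-05]), 'tool_pos': array([0.17331926, 0.65186908, 0.19957787]), 'orientation': array([ 1.79911333e+02, -9.15110471e-03, -1.48918079e+01]), 'force': array([-0.20537012, -0.97367942, -0.22534171]), 'moment': array([ 0.02868578,  0.03647125, -0.04739097]), 'opening': 0.08758769451489952} 0.0188
```

View pics/scene0.png

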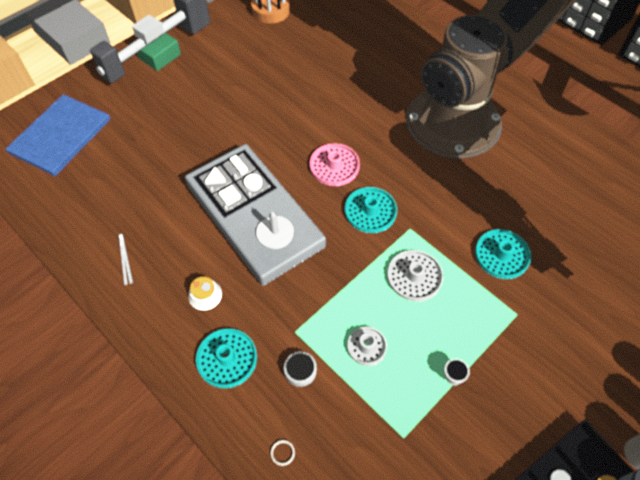

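View pics/side0.png

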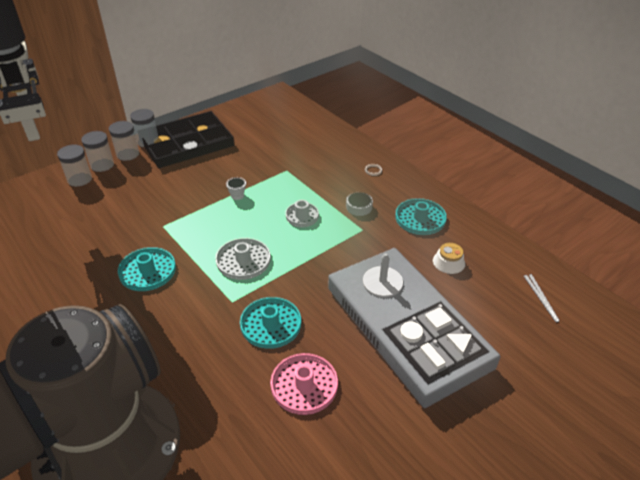

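View pics/wrist0.png

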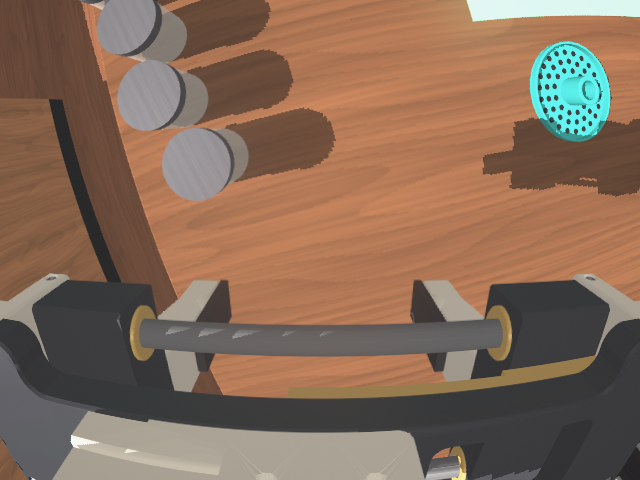

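The scene view shows a plain steel wide dish at (415,274), the small dish at (366,345), and the dryer with its spindle at (273,225). The keys are triangle (215,178), bar (238,165), square (231,197) and round (253,182). Wide-dish look-alikes are turquoise at (371,209), (503,253) and (226,357), and pink at (334,164). Only the grey steel dish at (415,274) fits. I'll confirm with crops.

```bash
python3 - <<'E'
import cv2,numpy as np
a=cv2.imread('pics/scene0.png');b=cv2.imread('pics/side0.png')
c=lambda im,x,y,w,h,W,H:cv2.resize(im[y:y+h,x:x+w],(W,H),interpolation=cv2.INTER_CUBIC)
cv2.imwrite('pics/c1.png',np.hstack([c(a,340,240,120,140,400,467),c(a,180,140,150,150,400,467)]))
cv2.imwrite('pics/c2.png',np.hstack([c(b,205,190,130,100,400,308),c(b,325,240,175,160,400,308)]))
from h import *
for n in('scene','side'):
    o,s=snap(n)
    hsv=cv2.cvtColor(s['image'],cv2.COLOR_RGB2HSV)
    # green mat excluded; low sat bright = steel
    m=((hsv[...,1]<60)&(hsv[...,2]>120)).astype(np.uint8)*255
    m=cv2.morphologyEx(m,cv2.MORPH_CLOSE,np.ones((3,3)))
    cs,_=cv2.findContours(m,cv2.RETR_EXTERNAL,cv2.CHAIN_APPROX_NONE)
    for q in cs:
        if 60<cv2.contourArea(q)<4000 and len(q)>5:
            e=cv2.fitEllipse(q); print(n,np.round(e[0]),np.round(e[1]),cv2.contourArea(q),np.round(onz(s,*e[0],0.014),3))
E
```

```text
scene [560. 475.] [10. 21.] 143.5 [0.541 0.683 0.014]
scene [282. 452.] [24. 25.] 469.0 [0.871 0.301 0.014]
scene [456. 371.] [25. 27.] 516.5 [0.522 0.428 0.014]
scene [300. 368.] [31. 33.] 259.5 [0.738 0.207 0.014]
scene [368. 346.] [39. 39.] 1103.5 [0.61  0.27  0.014]
scene [205. 296.] [27. 32.] 417.5 [ 0.773 -0.047  0.014]
scene [415. 275.] [51. 57.] 2260.5 [0.419 0.23  0.014]
scene [126. 269.] [ 8. 69.] 301.0 [ 0.855 -0.219  0.014]
scene [442. 111.] [ 82. 122.] 86.5 [ 0.01  -0.036  0.014]
scene [470. 106.] [ 6. 31.] 116.0 [-0.057  0.004  0.014]
scene [102.  28.] [ 58. 135.] 3721.0 [ 0.455 -0.912  0.014]
side [537. 289.] [ 7. 76.] 301.5 [ 0.837 -0.236  0.014]
side [448. 262.] [22. 32.] 392.0 [ 0.753 -0.067  0.014]
side [242. 257.] [40. 55.] 1707.0 [0.411 0.223 0.014]
side [302. 213.] [26. 33.] 653.0 [0.604 0.261 0.014]
side [365. 191.] [26. 47.] 78.5 [0.781 0.232 0.014]
side [236. 186.] [17. 24.] 127.0 [0.539 0.447 0.014]
side [373. 169.] [ 9. 17.] 120.5 [0.857 0.286 0.014]
side [190. 145.] [ 6. 14.] 65.0 [0.54  0.68  0.014]
```

View pics/c1.png

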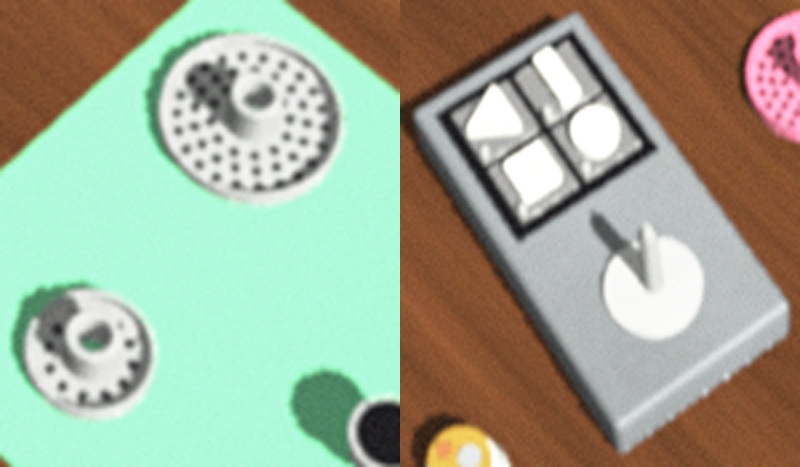

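View pics/c2.png

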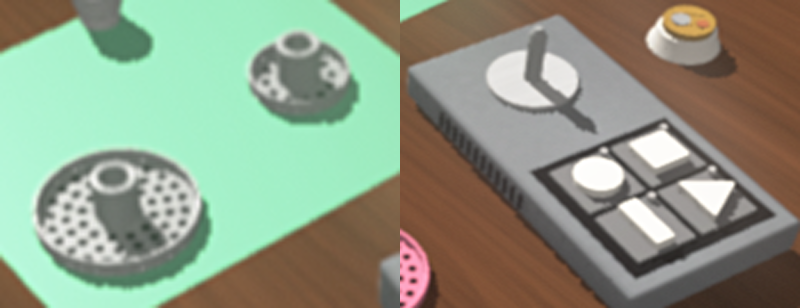

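```bash
cat >> h.py <<'E'
def tri(ra,rb):
    A=[];b=[]
    for c,d in(ra,rb):
        d=d/np.linalg.norm(d);P=np.eye(3)-np.outer(d,d);A.append(P);b.append(P@c)
    x=np.linalg.lstsq(np.vstack(A),np.hstack(b),rcond=None)[0]
    return np.round(x,4),[round(float(np.linalg.norm(np.cross(x-c,d))/np.linalg.norm(d)),4) for c,d in (ra,rb)]
E
python3 - <<'E'
from h import *
_,a=snap('scene');_,b=snap('side')
def p1(x,y):return(x-400)/2.667+180,y/3.113+140
def p2(x,y):return(x-400)/2.286+325,y/1.925+240
T={'wide':((417.4,269.1),(242.4,247.8),.04),'small':((369.1,340.5),(301.8,204),.04),'seat':(p1(653,287),p2(533,79),.056),
'tip':(p1(648,226),p2(541,30),.128),'round':(p1(594,130),p2(598,176),.066),'square':(p1(534,173),p2(660,151),.066),'bar':(p1(556,80),p2(644,222),.066),'tri':(p1(493,115),p2(708,196),.066),}
for k,(u,v,z) in T.items(): print(k,tri(ray(a,*u),ray(b,*v)),onz(a,*u,z)[:2].round(4),onz(b,*v,z)[:2].round(4))
E
```

```text
wide (array([0.4159, 0.2287, 0.0348]), [0.0013, 0.0013]) [0.4174 0.2309] [0.414  0.2227]
small (array([0.6075, 0.2674, 0.036 ]), [0.0016, 0.0016]) [0.6076 0.2694] [0.6056 0.2622]
seat (array([ 0.576 , -0.0444,  0.0512]), [0.0007, 0.0007]) [ 0.5773 -0.0414] [ 0.5731 -0.048 ]
tip (array([ 0.5744, -0.0459,  0.1246]), [0.0017, 0.0017]) [ 0.5745 -0.0427] [ 0.573  -0.0493]
round (array([ 0.524 , -0.1755,  0.0598]), [0.0, 0.0]) [ 0.5266 -0.1716] [ 0.5199 -0.1786]
square (array([ 0.5857, -0.1838,  0.0583]), [0.0015, 0.0015]) [ 0.5875 -0.1776] [ 0.5814 -0.1884]
bar (array([ 0.5158, -0.2349,  0.0573]), [0.0006, 0.0006]) [ 0.5198 -0.2294] [ 0.5096 -0.2381]
tri (array([ 0.5762, -0.2465,  0.0591]), [0.0006, 0.0006]) [ 0.5791 -0.2421] [ 0.5707 -0.249 ]
```

{"op": "jog_arm", "data": {
  "commands": [
    [20,-35,0,-7],
    [20,-35,0,-7],
    [20,-35,0,-7],
    [20,-35,0,-7],
    [20,-35,0,-7],
    [20,-35,0,-7],
    [20,-35,0,-7],
    [20,-35,0,-7],
    [20,-35,0,-7],
    [20,-35,0,-7]
  ]
}}

```text
clock: 1.18
tool_pos: [0.3739, 0.3005, 0.2008]
orientation: [-180.0, 0.0, -85.2]
force: [0.9, 0.6, 0.8]
opening: 0.0878
```

{"op": "jog_arm", "data": {
  "commands": [
    [20,-34,0,-7],
    [20,-34,0,-6],
    [3,-5,0,0],
    [0,0,0,0],
    [0,0,0,0],
    [0,0,0,0],
    [0,0,0,0],
    [0,0,0,0],
    [0,0,0,0],
    [0,0,0,0]
  ]
}}

```text
clock: 2.02
tool_pos: [0.4161, 0.2299, 0.2004]
orientation: [180.0, -0.0, -97.8]
force: [0.1, 0.4, 0.4]
opening: 0.0877
```

```bash
python3 - <<'E'
from h import *
o,s=snap('wrist','w1.png');print(o['tool_pos'],o['orientation'],o['joint_pos'],o['force'])
E
```

```text
[0.41611581 0.22991298 0.2004147 ] [ 1.79996069e+02 -6.47866430e-03 -9.78079547e+01] [ 5.27149954e+01  1.40658645e+00 -2.35574743e+01 -2.58645494e-04
 -6.50435138e+01 -6.05228412e+01] [0.10049609 0.38509042 0.40294595]
```

View pics/w1.png

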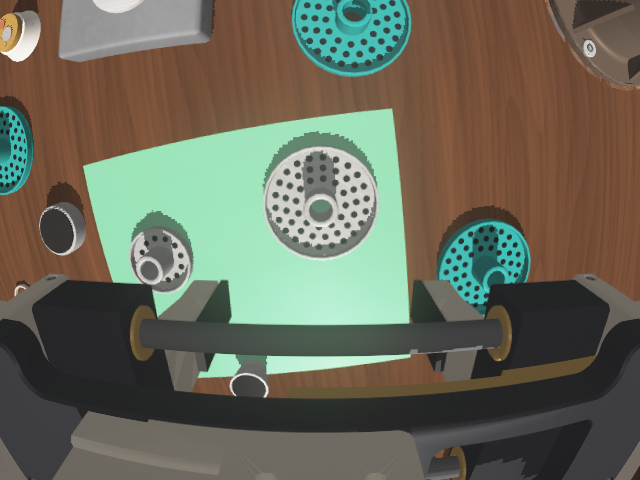

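The wrist view shows the steel wide dish at about (320,203) with its tube top at (321,209), and the small dish's tube top at (150,270).

```bash
python3 - <<'E'
from h import *
o,s=snap('wrist')
im=s['image'];hsv=cv2.cvtColor(im,cv2.COLOR_RGB2HSV)
for nm,(x0,y0,x1,y1) in {'wide':(255,140,390,268),'small':(125,220,193,295)}.items():
    m=np.zeros((480,640),np.uint8);sub=hsv[y0:y1,x0:x1];m[y0:y1,x0:x1]=((sub[...,1]<50)&(sub[...,2]>90))*255
    cs,_=cv2.findContours(cv2.morphologyEx(m,cv2.MORPH_CLOSE,np.ones((7,7))),0,1)
    c=max(cs,key=cv2.contourArea);e=cv2.fitEllipse(c)
    pts=np.array([wonz(o,s,*p[0],.014)[:2] for p in c],np.float32)
    print(nm,np.round(e[0],1),np.round(e[1],1),'rim circle z14',cv2.minEnclosingCircle(pts))
for n,u,z in(('widetube',(320.5,209.5),.04),('smalltube',(150,270.5),.04)): print(n,wonz(o,s,*u,z))
big=im[140:310,120:390][:,:,::-1];cv2.imwrite('pics/w1c.png',cv2.resize(big,None,fx=2.9,fy=2.9,interpolation=2))
E
```

```text
wide [320.5 202.7] [114.2 115.8] rim circle z14 ((0.41619113087654114, 0.2289654165506363), 0.060546133667230606)
small [162.1 260.5] [59.4 75.5] rim circle z14 ((0.6030862927436829, 0.27219080924987793), 0.047047123312950134)
widetube [0.41628099 0.22842106 0.04      ]
smalltube [0.60693763 0.26780587 0.04      ]
```

View pics/w1c.png

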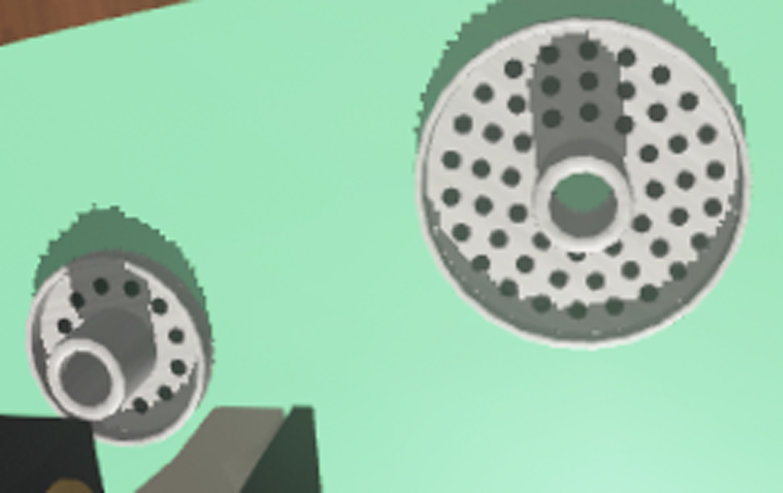

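{"op": "jog_arm", "data": {
  "commands": [
    [0,-1.2,-10,0],
    [0,0,-18,0],
    [0,0,-20,0],
    [0,0,-22,0],
    [0,0,-22,0],
    [0,0,-22,0],
    [0,0,-20,0],
    [0,0,-18,0],
    [0,0,-12,0],
    [0,0,-6,0]
  ],
  "fingers": 52
}}

```text
clock: 2.95
tool_pos: [0.4154, 0.2269, 0.0282]
orientation: [179.9, -0.2, -97.9]
force: [0.1, -0.4, -0.1]
opening: 0.052
```

{"op": "jog_arm", "data": {
  "commands": [
    [0,0,-7,0],
    [0,0,-6,0],
    [0,0,-1,0],
    [0,0,0,0],
    [0,0,0,0],
    [0,0,0,0],
    [0,0,0,0],
    [0,0,0,0],
    [0,0,0,0],
    [0,0,0,0]
  ]
}}

```text
clock: 3.78
tool_pos: [0.4165, 0.2282, 0.0166]
orientation: [-180.0, 0.0, -97.9]
force: [0.0, 0.3, -1.1]
opening: 0.0521
```

{"op": "jog_arm", "data": {
  "commands": [
    [0,0,0,0],
    [0,0,0,0],
    [0,0,0,0],
    [0,0,0,0],
    [0,0,0,0],
    [0,0,0,0],
    [0,0,0,0],
    [0,0,0,0],
    [0,0,0,0],
    [0,0,0,0]
  ],
  "fingers": 25
}}

```text
clock: 4.62
tool_pos: [0.4164, 0.2281, 0.0165]
orientation: [-180.0, -0.0, -97.9]
force: [0.1, 0.7, -0.3]
opening: 0.0252
```

```bash
python3 - <<'E'
from h import *
o,s=snap('wrist','w2.png');o,s=snap('side','s2.png');o,a=snap('scene','a2.png')
c=lambda im,x,y,w,h:cv2.resize(im[y:y+h,x:x+w,::-1],(400,400),interpolation=2)
cv2.imwrite('pics/c3.png',np.hstack([c(s['image'],190,190,120,120),c(a['image'],360,210,120,120)]))
print(o)
E
```

```text
{'clock': 4.7167, 'joint_pos': array([ 5.25402990e+01,  1.39330225e+01, -3.74263559e+01, -9.30200379e-04,
       -3.86427146e+01, -6.04269238e+01]), 'qvel': array([-0.00105601,  0.01031773,  0.09983334, -0.03875597,  0.12003831,
        0.00498384]), 'tau': array([ 1.27351573e-04, -3.92404389e+01,  1.94127649e+01,  4.63950232e+00,
       -5.09675802e-02, -4.79009532e-05]), 'tool_pos': array([0.41640367, 0.2281105 , 0.01644896]), 'orientation': array([ 1.79998462e+02, -1.53372600e-03, -9.78873514e+01]), 'force': array([-0.40057316,  0.17861258, -0.90424158]), 'moment': array([ 0.05751415, -0.06301549,  0.03583024]), 'opening': 0.02502103866981646}
```

View pics/w2.png

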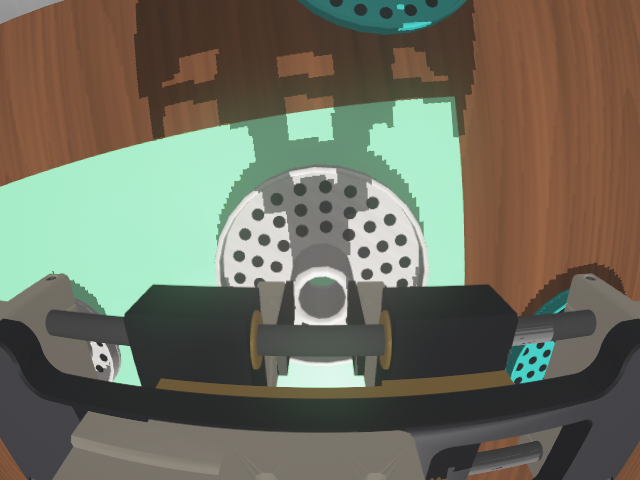

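View pics/c3.png

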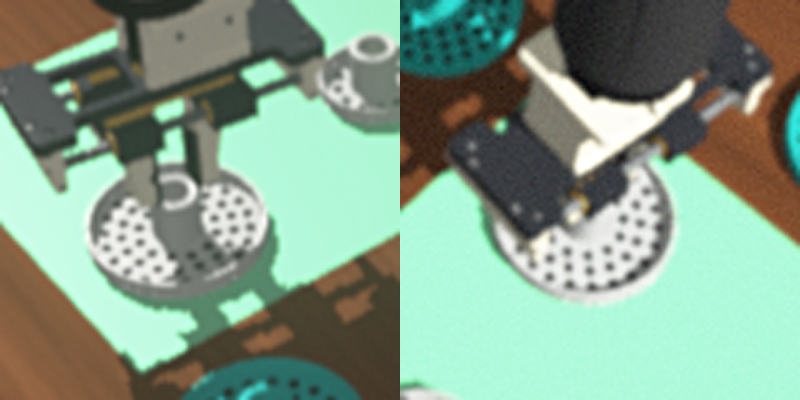

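```bash
python3 - <<'E'
import cv2
im=cv2.imread('pics/w2.png')[240:400,220:420];cv2.imwrite('pics/w2c.png',cv2.resize(im,None,fx=3.7,fy=3.7,interpolation=2))
E
```

```text
(no output)
```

View pics/w2c.png

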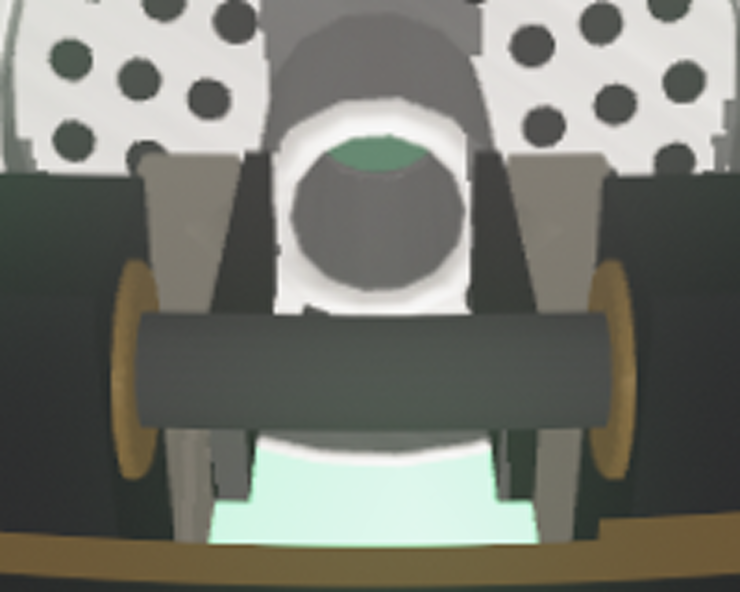

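{"op": "jog_arm", "data": {
  "commands": [
    [0,0,0,0],
    [0,0,0,0],
    [0,0,0,0],
    [0,0,0,0],
    [0,0,0,0],
    [0,0,0,0],
    [0,0,2,0],
    [0,0,4,0],
    [0,0,4,0],
    [0,0,0,0]
  ],
  "fingers": 20
}}

```text
clock: 5.6
tool_pos: [0.4169, 0.2286, 0.0274]
orientation: [-179.9, 0.1, -97.9]
force: [-0.9, 0.8, 0.1]
opening: 0.0197
```

```bash
python3 - <<'E'
from h import *
o,s=snap('wrist','w3.png');print(o['force'],o['opening'],o['tool_pos'])
im=s['image'][200:400,200:440,::-1];cv2.imwrite('pics/w3c.png',cv2.resize(im,None,fx=3,fy=3,interpolation=2))
E
```

```text
[-0.89162109  0.8376331   0.13051902] 0.019691370646959507 [0.41689561 0.22858813 0.02744705]
```

View pics/w3c.png

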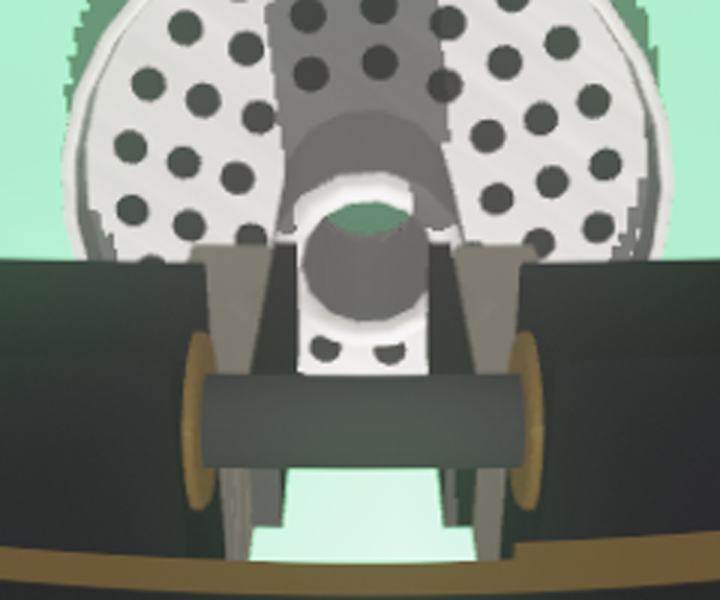

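```bash
python3 - <<'E'
from h import *
o,s=snap('side');o,a=snap('scene')
c=lambda im,x,y,w,h:cv2.resize(im[y:y+h,x:x+w,::-1],(400,500),interpolation=2)
P=o['tool_pos'];im1=s['image'].copy();im2=a['image'].copy()
print(proj(s,P),proj(a,P))
cv2.imwrite('pics/c4.png',np.hstack([c(im1,205,195,80,100),c(im2,375,220,80,100)]))
E
```

```text
(np.float64(242.4580516636628), np.float64(250.28672047768828)) (np.float64(415.9589500605924), np.float64(271.0726406373005))
```

View pics/c4.png

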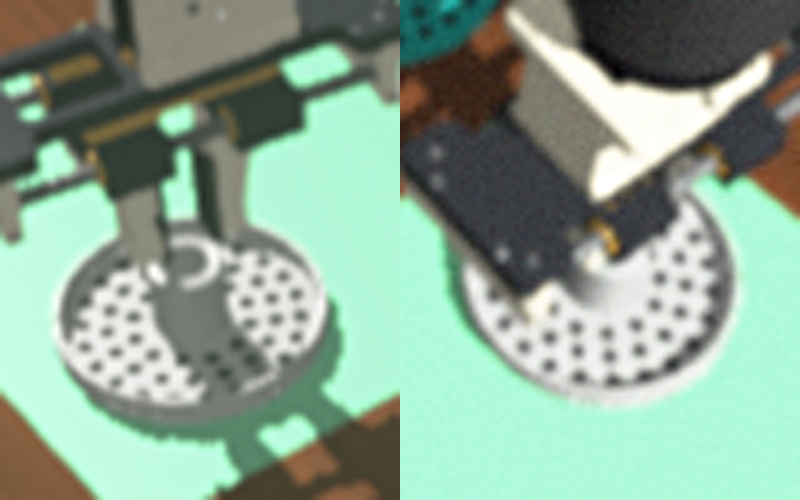

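The fingers visibly cut into the tube and met no resistance: opening 20 mm against a 34 mm tube, with the dish still on the mat. I'll reopen, go lower on the tube and close again.

{"op": "jog_arm", "data": {
  "commands": [
    [0,0,0,0],
    [0,0,0,0],
    [0,0,0,0],
    [0,0,-3,0],
    [0,0,-5,0],
    [0,0,-5,0],
    [0,0,-4,0],
    [0,0,-2,0],
    [0,0,0,0],
    [0,0,0,0]
  ],
  "fingers": 50
}}

```text
clock: 6.58
tool_pos: [0.4164, 0.228, 0.0072]
orientation: [180.0, -0.0, -97.9]
force: [-1.1, -0.1, 1.1]
opening: 0.0497
```

{"op": "jog_arm", "data": {
  "commands": [
    [0,0,0,0],
    [0,0,0,0],
    [0,0,0,0],
    [0,0,0,0],
    [0,0,0,0],
    [0,0,0,0],
    [0,0,0,0],
    [0,0,0,0],
    [0,0,0,0],
    [0,0,0,0]
  ],
  "fingers": 28
}}

```text
clock: 7.42
tool_pos: [0.4165, 0.2282, 0.0076]
orientation: [-180.0, 0.0, -97.9]
force: [-1.9, -0.5, 3.6]
opening: 0.0321
```

```bash
python3 - <<'E'
from h import *
o,s=snap('wrist','w4.png');print(o['force'],o['moment'],o['opening'],o['tool_pos'])
im=s['image'][200:400,200:440,::-1];cv2.imwrite('pics/w4c.png',cv2.resize(im,None,fx=3,fy=3,interpolation=2))
E
```

```text
[-1.86590115 -0.48195389  3.62333395] [0.14601268 0.442807   0.04181078] 0.032104473224962994 [0.41649131 0.22821717 0.00759937]
```

View pics/w4c.png

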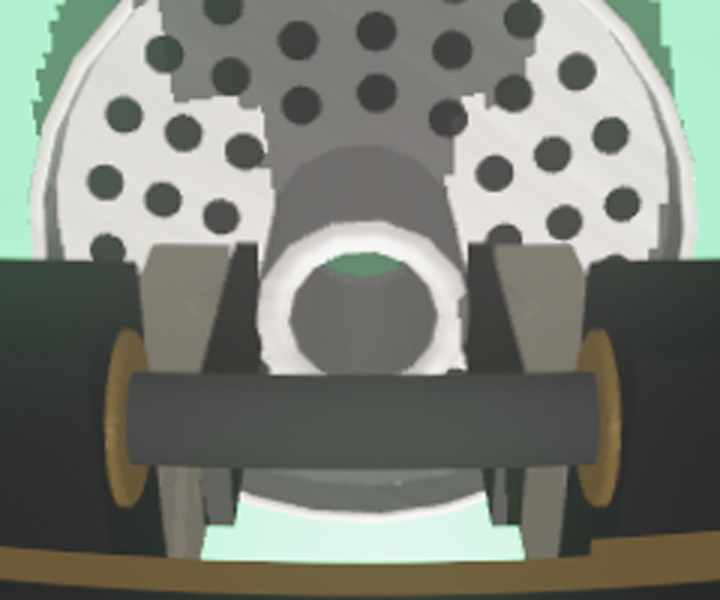

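Lower on the tube the fingers stopped at 32 mm, so there is real contact. Now a tighter grip and a test lift.

{"op": "jog_arm", "data": {
  "commands": [
    [0,0,0,0],
    [0,0,0,0],
    [0,0,0,0],
    [0,0,1,0],
    [0,0,2,0],
    [0,0,4,0],
    [0,0,5,0],
    [0,0,5,0],
    [0,0,3,0],
    [0,0,0,0]
  ],
  "fingers": 15
}}

```text
clock: 8.3
tool_pos: [0.4169, 0.2286, 0.0284]
orientation: [-179.9, 0.1, -97.9]
force: [0.1, 1.2, -2.8]
opening: 0.0323
```

```bash
python3 - <<'E'
from h import *
o,s=snap('wrist','w5.png');print(o['force'],o['moment'],o['opening'],o['tool_pos'])
o,b=snap('side')
im=s['image'][180:400,200:440,::-1];im2=b['image'][195:295,205:285,::-1]
cv2.imwrite('pics/w5c.png',np.hstack([cv2.resize(im,(400,480)),cv2.resize(im2,(400,480),interpolation=2)]))
E
```

```text
[ 0.07745301  1.24017714 -2.84323748] [ 0.12864339 -0.07016649  0.03038717] 0.03226500301236531 [0.41685074 0.22861224 0.02840957]
```

View pics/w5c.png

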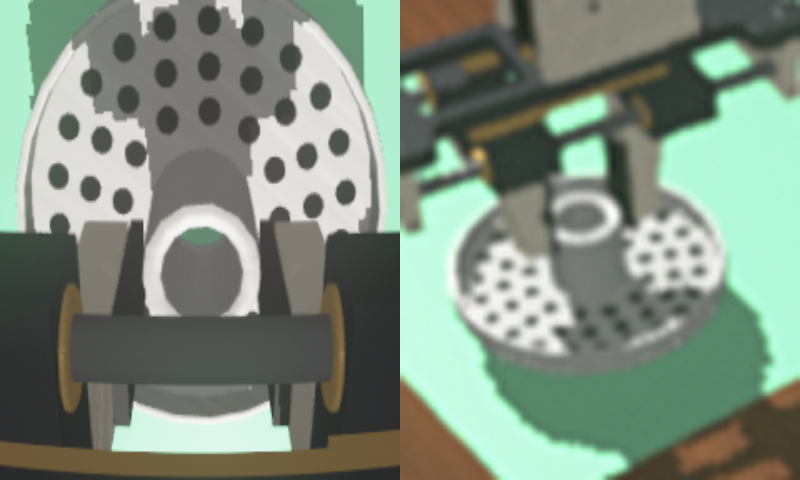

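Lifted: weight about 2.8 N, opening 32 mm, dish level. Raising it and carrying it to the spindle.

{"op": "jog_arm", "data": {
  "commands": [
    [0,0,10,0],
    [0,0,20,0],
    [0,0,28,0],
    [0,0,28,0],
    [0,0,28,0],
    [4,-7,22,0],
    [8,-14,10,0],
    [10,-17,4,0],
    [12,-20,0,0],
    [14,-24,0,0]
  ]
}}

```text
clock: 9.23
tool_pos: [0.4645, 0.1459, 0.1778]
orientation: [-180.0, 0.1, -97.8]
force: [0.2, 0.4, -2.4]
opening: 0.0319
```

{"op": "jog_arm", "data": {
  "commands": [
    [16,-27,0,0],
    [16,-27,0,0],
    [16,-27,0,0],
    [15,-26,0,0],
    [13,-22,0,0],
    [10,-17,0,0],
    [4,-7,0,0],
    [0,0,0,0],
    [0,0,0,0],
    [0,0,0,0]
  ]
}}

```text
clock: 10.07
tool_pos: [0.5539, -0.0063, 0.1772]
orientation: [180.0, 0.0, -97.9]
force: [0.5, -0.6, -3.0]
opening: 0.0321
```

```bash
python3 - <<'E'
from h import *
o,s=snap('wrist','w6.png');print(o['force'],o['opening'],o['tool_pos'],o['orientation'],o['joint_pos'])
o,b=snap('side','s6.png');o,b=snap('scene','a6.png')
E
```

```text
[ 0.47646808 -0.63054044 -2.95935188] 0.032092152434420436 [ 0.55387053 -0.00632365  0.17722166] [ 1.79968059e+02  4.74100304e-03 -9.78743048e+01] [ 1.95903454e+01  1.01814365e+01 -1.66841799e+01 -2.12241024e-02
 -6.31605394e+01 -2.74550620e+01]
```

View pics/w6.png

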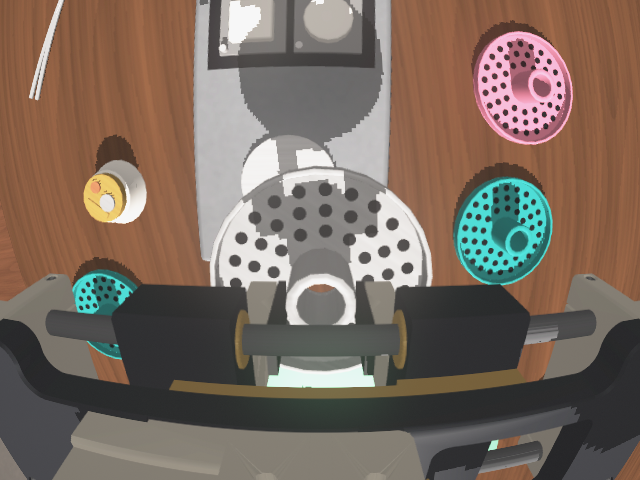

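View pics/s6.png

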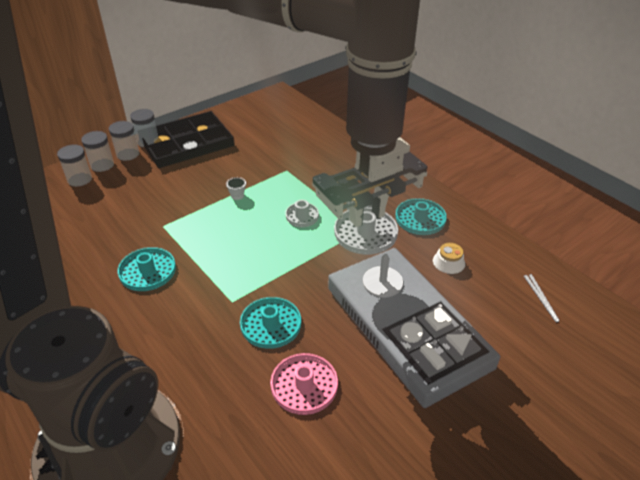

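```bash
python3 - <<'E'
from h import *
S={}
for n,fn,(x0,y0,x1,y1),th in(('scene','scene0.png',(250,190,310,260),215),('side','side0.png',(355,250,415,310),190)):
    _,s=snap(n);S[n]=s
    g=cv2.cvtColor(cv2.imread('pics/'+fn),cv2.COLOR_BGR2GRAY);sub=g[y0:y1,x0:x1]
    t,m=cv2.threshold(sub,0,255,cv2.THRESH_OTSU)
    cs,_=cv2.findContours(m,0,1);c=max(cs,key=cv2.contourArea)+np.array([x0,y0])
    hull=cv2.convexHull(c)
    print(n,t,cv2.contourArea(c),[np.round(q,1) for q in cv2.fitEllipse(c)])
    big=cv2.resize(cv2.cvtColor(g,8)[y0:y1,x0:x1],None,fx=6,fy=6,interpolation=2)
    e=cv2.fitEllipse(c);cv2.ellipse(big,(((e[0][0]-x0+.5)*6,(e[0][1]-y0+.5)*6),(e[1][0]*6,e[1][1]*6),e[2]),(0,0,255),1)
    cv2.imwrite('pics/d_%s.png'%n,big)
a=cv2.imread('pics/d_scene.png');b=cv2.imread('pics/d_side.png');h=min(a.shape[0],b.shape[0]);cv2.imwrite('pics/d.png',np.hstack([a[:h],b[:h]]))
w=cv2.imread('pics/w6.png')[260:340,270:370];cv2.imwrite('pics/w6c.png',cv2.resize(w,None,fx=6,fy=6,interpolation=2))
E
```

```text
scene 150.0 3556.5 [array([278.2, 228.9]), array([64.5, 74.6]), np.float64(169.1)]
side 185.0 415.0 [array([375.2, 281.1]), array([21.7, 32.3]), np.float64(145.2)]
```

View pics/d.png

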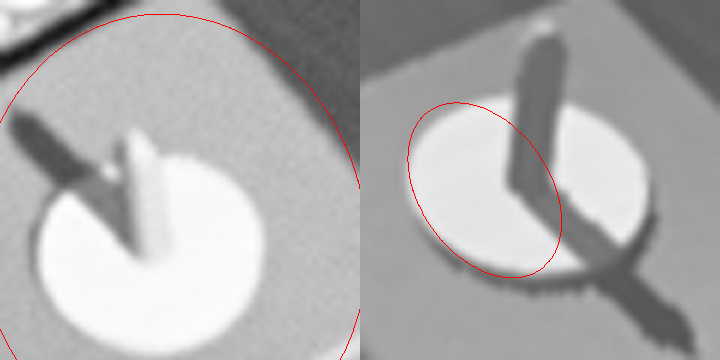

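View pics/w6c.png

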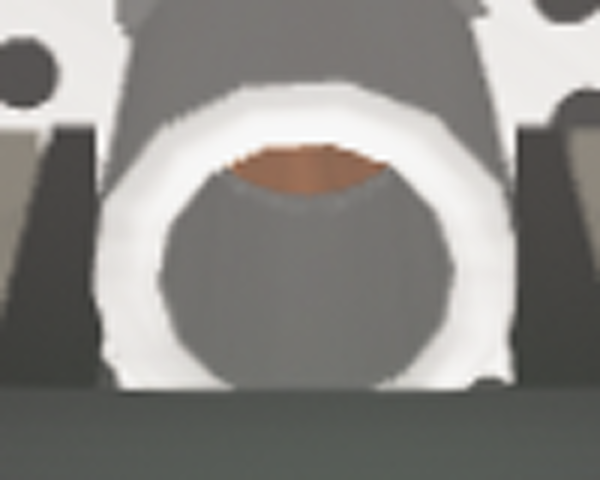

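```bash
python3 - <<'E'
from h import *
_,a=snap('scene');_,b=snap('side')
for k,u,v in(('seat',(274.6,231.9),(382.5,280.3)),('tip',(271.8,211.7),(385,254.4))): print(k,tri(ray(a,*u),ray(b,*v)))
o,w=snap('wrist')
# the seen bore centre, in world if at height TCP+32.4
print(o['tool_pos'],wonz(o,w,320.6,305.3,o['tool_pos'][2]+.0324))
E
```

```text
seat (array([ 0.5759, -0.0438,  0.0529]), [0.0002, 0.0002])
tip (array([ 0.5739, -0.0454,  0.1277]), [0.0011, 0.0011])
[ 0.55433907 -0.00637652  0.17763939] [ 0.55483307 -0.00626491  0.21003939]
```

{"op": "jog_arm", "data": {
  "commands": [
    [3,-6,0,0],
    [5,-9,0,0],
    [5,-9,0,0],
    [4,-8,-4,0],
    [3,-5,-8,0],
    [0.5,-1,-8,0],
    [0,0,-7,0],
    [0,0,-5,0],
    [0,0,0,0],
    [0,0,0,0]
  ]
}}

```text
clock: 11.3
tool_pos: [0.5746, -0.0447, 0.145]
orientation: [180.0, -0.0, -97.9]
force: [0.6, -0.4, -2.4]
opening: 0.0322
```

```bash
python3 - <<'E'
from h import *
o,s=snap('wrist','w7.png');print(o['force'],o['opening'],o['tool_pos'],o['orientation'])
_,b=snap('side');_,a=snap('scene')
c=lambda im,x,y,w,h:cv2.resize(im[y:y+h,x:x+w,::-1],(400,400),interpolation=2)
cv2.imwrite('pics/c7.png',np.hstack([c(b['image'],335,210,90,90),c(s['image'],270,230,100,100)]))
E
```

```text
[ 0.55550734 -0.37800923 -2.41414268] 0.03222637853268179 [ 0.57460806 -0.04470361  0.14501419] [ 1.79950955e+02 -2.39934727e-02 -9.78604686e+01]
```

View pics/c7.png

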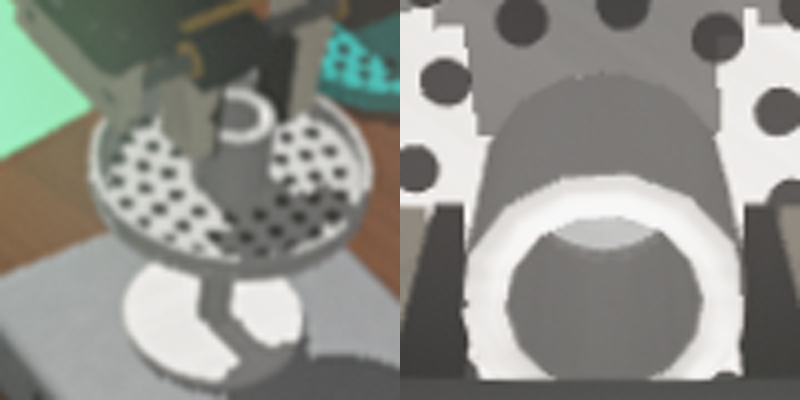

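View pics/w7.png

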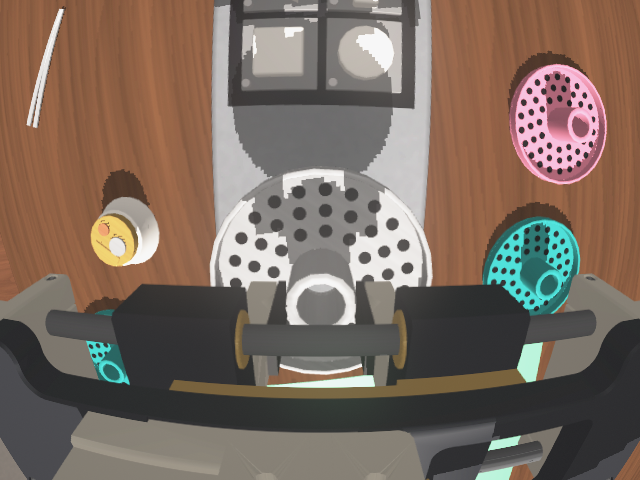

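```bash
python3 - <<'E'
from h import *
o=get_obs();P=o['tool_pos']
_,b=snap('side');_,a=snap('scene')
for n,s in(('side',b),('scene',a)):
    print(n,'ring exp',np.round(proj(s,P+[0,0,.0324]),1),'tip@TCPxy',np.round(proj(s,[P[0],P[1],.128]),1),'seat@TCPxy',np.round(proj(s,[P[0],P[1],.056]),1),'wide',np.round(proj(s,[.4163,.2287,.04]),1),'small',np.round(proj(s,[.6069,.2678,.04]),1))
    for d in([.005,0,0],[0,.005,0],[0,0,.005]): print(np.round(np.array(proj(s,P+d))-proj(s,P),1))
cv2.imwrite('pics/a7c.png',cv2.resize(a['image'][160:260,230:330,::-1],(600,600),interpolation=2))
cv2.imwrite('pics/b7c.png',cv2.resize(b['image'][205:305,335:435,::-1],(600,600),interpolation=2))
E
```

```text
side ring exp [388.1 234.3] tip@TCPxy [385.8 253.7] seat@TCPxy [382.8 279.6] wide [241.8 245.9] small [300.8 202.6]
[ 1.9 -1.1]
[-1.8 -1.4]
[ 0.2 -1.9]
scene ring exp [270.3 198.2] tip@TCPxy [272.1 212.3] seat@TCPxy [274.6 230.8] wide [417.  268.1] small [368.7 339.7]
[-1.8  1.4]
[1.6 1.4]
[-0.2 -1.4]
```

View pics/a7c.png

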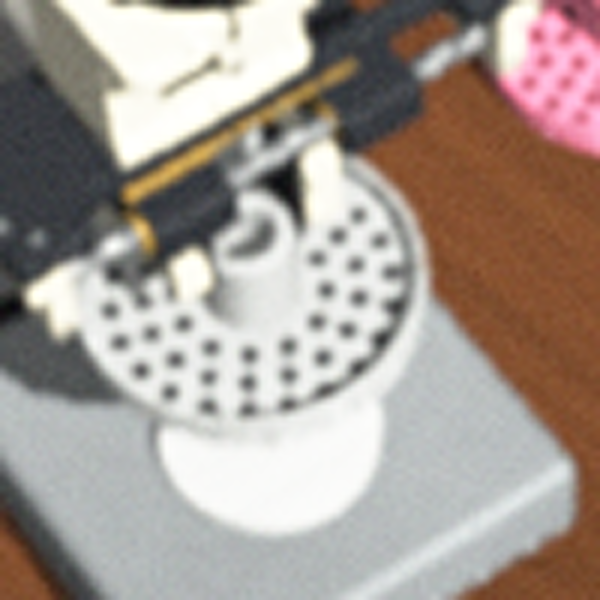

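View pics/b7c.png

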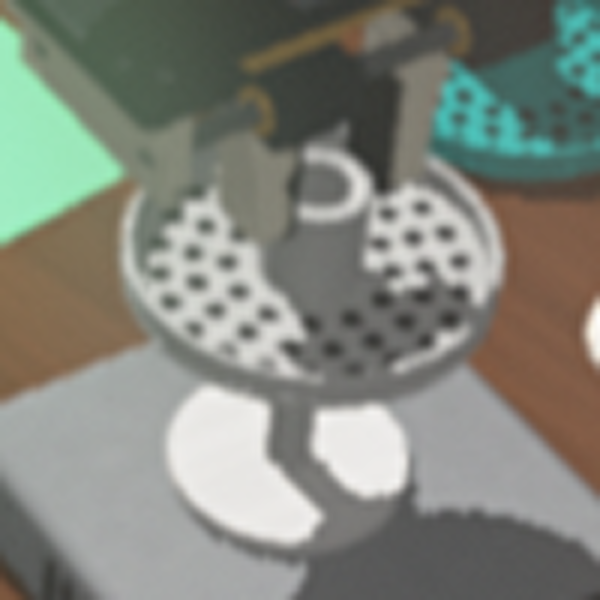

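{"op": "jog_arm", "data": {
  "commands": [
    [-0.5,0.5,-3,0],
    [0,0,-4,0],
    [0,0,-4,0],
    [0,0,-4,0],
    [0,0,-4,0],
    [0,0,-4,0],
    [0,0,-4,0],
    [0,0,-2,0],
    [0,0,0,0],
    [0,0,0,0]
  ]
}}

```text
clock: 12.38
tool_pos: [0.5744, -0.0444, 0.1164]
orientation: [180.0, -0.0, -97.9]
force: [0.3, 0.6, -3.7]
opening: 0.0325
```

```bash
python3 - <<'E'
from h import *
o,s=snap('wrist');print(o['force'],o['moment'],o['opening'],o['tool_pos'],o['orientation'])
cv2.imwrite('pics/w8c.png',cv2.resize(s['image'][230:330,270:370,::-1],(600,600),interpolation=2))
E
```

```text
[ 0.2800252   0.58761723 -3.73060328] [ 0.0655919  -0.12231627 -0.02129881] 0.03252220964579996 [ 0.57439599 -0.04442609  0.11636117] [ 1.79987372e+02 -1.06677428e-02 -9.78813396e+01]
```

View pics/w8c.png

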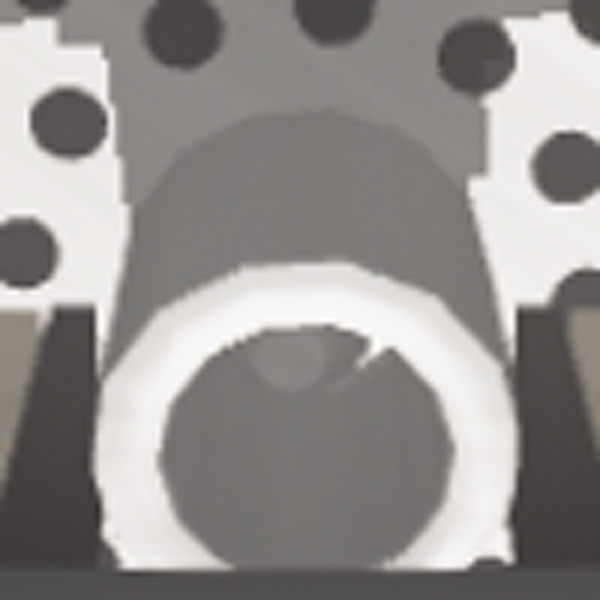

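```bash
python3 - <<'E'
from h import *
o,s=snap('wrist');P=o['tool_pos']
print(P,wonz(o,s,317.8,289.2,.128),wonz(o,s,320.5,305.3,P[2]+.0324))
E
```

```text
[ 0.57457337 -0.04440183  0.11659346] [ 0.5766761  -0.04290332  0.128     ] [ 0.57511571 -0.0442893   0.14899346]
```

The spindle tip is inside the bore, 1.6 mm and 1.4 mm off the tube axis in x and y. Correcting that and lowering on.

{"op": "jog_arm", "data": {
  "commands": [
    [1.3,1.2,0,0],
    [0,0,-3,0],
    [0,0,-5,0],
    [0,0,-5,0],
    [0,0,-5,0],
    [0,0,-5,0],
    [0,0,-4,0],
    [0,0,-3,0],
    [0,0,0,0],
    [0,0,0,0]
  ]
}}

```text
clock: 13.32
tool_pos: [0.5756, -0.0432, 0.0863]
orientation: [180.0, -0.0, -97.9]
force: [0.5, -0.2, -2.7]
opening: 0.0322
```

```bash
python3 - <<'E'
from h import *
o,s=snap('wrist');print(o['force'],o['moment'],o['opening'],o['tool_pos'],o['orientation'])
cv2.imwrite('pics/w9c.png',cv2.resize(s['image'][230:330,270:370,::-1],(600,600),interpolation=2))
E
```

```text
[ 0.4817199  -0.18355083 -2.6545299 ] [ 0.08695229 -0.09809058  0.0782226 ] 0.0322211381723807 [ 0.57564889 -0.04322787  0.08626314] [ 1.79978717e+02 -1.19220913e-02 -9.78860573e+01]
```

View pics/w9c.png

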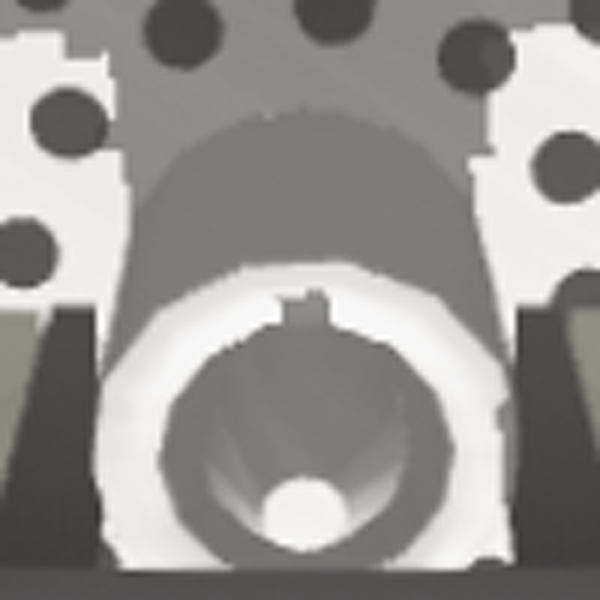

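{"op": "jog_arm", "data": {
  "commands": [
    [0,0,-2,0],
    [0,0,-4,0],
    [0,0,-4,0],
    [0,0,-4,0],
    [0,0,-3,0],
    [0,0,-2,0],
    [0,0,-1,0],
    [0,0,-1,0],
    [0,0,0,0],
    [0,0,0,0]
  ]
}}

```text
clock: 14.2
tool_pos: [0.5758, -0.0432, 0.0655]
orientation: [-180.0, 0.0, -97.9]
force: [-0.8, -0.5, -2.6]
opening: 0.0325
```

```bash
python3 - <<'E'
from h import *
o,b=snap('side');print(o['force'],o['moment'],o['opening'],o['tool_pos'])
cv2.imwrite('pics/b10.png',cv2.resize(b['image'][215:315,335:435,::-1],(600,600),interpolation=2))
E
```

```text
[-0.7629555  -0.52242675 -2.60899423] [ 0.10261917 -0.05620849 -0.02185406] 0.032521289050327765 [ 0.57581058 -0.04315846  0.06553956]
```

View pics/b10.png

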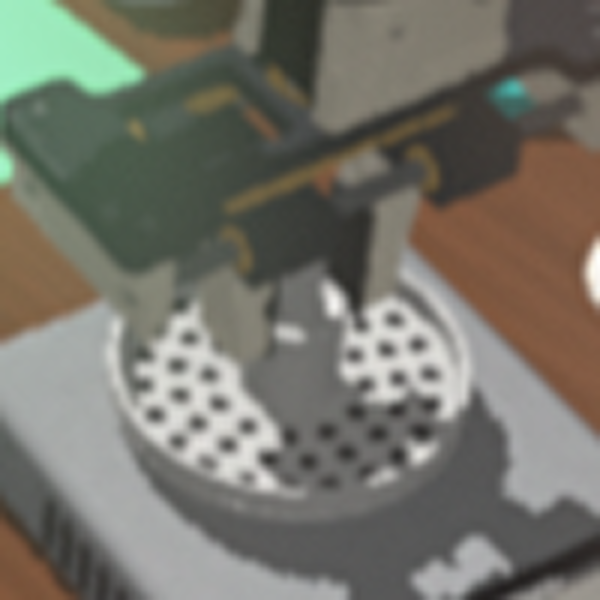

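{"op": "jog_arm", "data": {
  "commands": [
    [0,0,-0.5,0],
    [0,0,-0.5,0],
    [0,0,-0.5,0],
    [0,0,0,0],
    [0,0,0,0],
    [0,0,0,0],
    [0,0,0,0],
    [0,0,0,0],
    [0,0,0,0],
    [0,0,0,0]
  ]
}}

```text
clock: 15.08
tool_pos: [0.5757, -0.0432, 0.064]
orientation: [-180.0, 0.0, -97.9]
force: [0.4, -0.2, -2.6]
opening: 0.0323
```

{"op": "jog_arm", "data": {
  "commands": [
    [0,0,0,0],
    [0,0,0,0],
    [0,0,0,0],
    [0,0,0,0],
    [0,0,0,0],
    [0,0,0,0],
    [0,0,0,0],
    [0,0,0,0],
    [0,0,0,0],
    [0,0,0,0]
  ],
  "fingers": 48
}}

```text
clock: 15.92
tool_pos: [0.5757, -0.0432, 0.064]
orientation: [-180.0, 0.0, -97.9]
force: [-0.4, -0.2, -0.8]
opening: 0.0476
```

{"op": "jog_arm", "data": {
  "commands": [
    [0,0,5,0],
    [0,0,10,0],
    [0,0,15,0],
    [0,0,20,0],
    [0,0,20,0],
    [0,0,20,0],
    [0,0,20,0],
    [0,0,15,0],
    [0,0,5,0],
    [0,0,0,0]
  ]
}}

```text
clock: 16.75
tool_pos: [0.5767, -0.043, 0.1963]
orientation: [-179.8, 0.1, -97.9]
force: [0.4, 0.0, -0.5]
opening: 0.0484
```

```bash
python3 - <<'E'
from h import *
o,s=snap('wrist','w11.png');print(o['force'],o['moment'],o['opening'],o['tool_pos'])
_,b=snap('side');_,a=snap('scene')
c=lambda im,x,y,w,h:cv2.resize(im[y:y+h,x:x+w,::-1],(400,400),interpolation=2)
cv2.imwrite('pics/c11.png',np.hstack([c(b['image'],335,225,90,90),c(a['image'],230,180,90,90)]))
E
```

```text
[ 0.4102558   0.04774786 -0.52653495] [ 0.05994601 -0.04705896 -0.01233335] 0.048424876105854275 [ 0.57665384 -0.04304965  0.19625533]
```

View pics/c11.png

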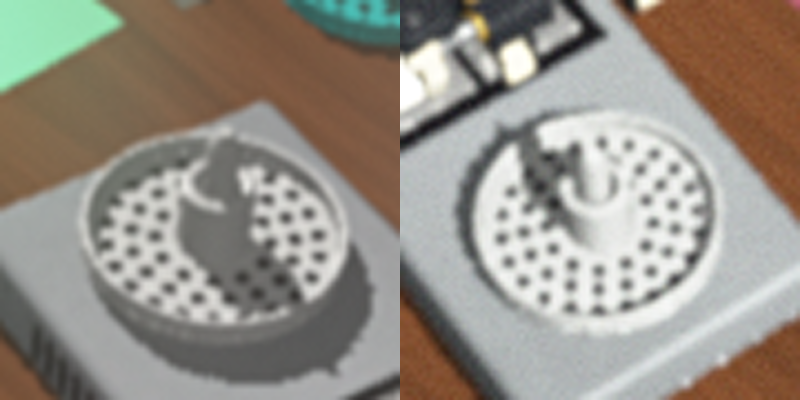

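View pics/w11.png

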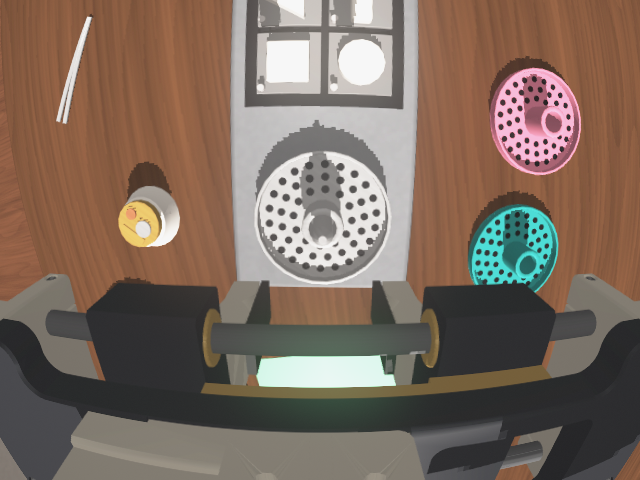

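```bash
python3 - <<'E'
from h import *
o,s=snap('wrist');im=s['image'];g=cv2.cvtColor(im,cv2.COLOR_RGB2GRAY)
def blob(x0,y0,x1,y1,th,z):
    m=np.zeros((480,640),np.uint8);m[y0:y1,x0:x1]=(g[y0:y1,x0:x1]>th)*255
    m=cv2.morphologyEx(m,cv2.MORPH_OPEN,np.ones((3,3)))
    cs,_=cv2.findContours(m,0,1);c=max(cs,key=cv2.contourArea)
    p=np.array([wonz(o,s,*q[0],z)[:2] for q in c],np.float32)
    return cv2.minEnclosingCircle(p),cv2.minAreaRect(p),[np.round(x,1) for x in cv2.fitEllipse(c)[:2]]
print('round',blob(335,35,390,90,225,.066));print('square',blob(262,35,315,85,225,.066))
hsv=cv2.cvtColor(im,cv2.COLOR_RGB2HSV)
pts=[(255,215),(391,215),(322,151),(322,284)]
P=np.array([wonz(o,s,*p,.070)[:2] for p in pts],np.float32);print(P,cv2.minEnclosingCircle(P))
E
```

```text
round (((0.5254130363464355, -0.17232491075992584), 0.020336344838142395), ((0.5252983570098877, -0.17235106229782104), (0.040071576833724976, 0.03815624862909317), 82.09463500976562), [array([358.8,  61.8]), array([45.4, 46.1])])
square (((0.5861525535583496, -0.18123212456703186), 0.024472298100590706), ((0.5865541696548462, -0.18127501010894775), (0.03659868985414505, 0.034821975976228714), 82.22731018066406), [array([284.5,  61.5]), array([47.1, 49.6])])
[[ 0.63015205 -0.05598177]
 [ 0.5144768  -0.03998189]
 [ 0.56591713 -0.10160591]
 [ 0.58193064  0.01535989]] ((0.5734273195266724, -0.04305503889918327), 0.05913058668375015)
```

The wide dish is home: rim radius reads 59 mm at z=70 mm, centred. On to the small dish.

{"op": "jog_arm", "data": {
  "commands": [
    [1,15,0,0],
    [3,30,0,0],
    [4,38,0,0],
    [4,40,0,0],
    [4,40,0,0],
    [4,40,0,0],
    [4,38,0,0],
    [3,34,0,0],
    [2,24,0,0],
    [1,12,0,0]
  ]
}}

```text
clock: 17.78
tool_pos: [0.6052, 0.2707, 0.192]
orientation: [179.9, -0.1, -97.8]
force: [0.3, 0.3, -0.1]
opening: 0.0479
```

{"op": "jog_arm", "data": {
  "commands": [
    [0,0,0,0],
    [0,0,0,0],
    [0,0,0,0],
    [0,0,0,0],
    [0,0,0,0],
    [0,0,0,0],
    [0,0,0,0],
    [0,0,0,0],
    [0,0,0,0],
    [0,0,0,0]
  ],
  "fingers": 38
}}

```text
clock: 18.62
tool_pos: [0.6057, 0.2677, 0.194]
orientation: [-180.0, 0.0, -97.9]
force: [0.4, -0.1, -0.1]
opening: 0.0381
```

```bash
python3 - <<'E'
from h import *
o,s=snap('wrist','w12.png');print(o['force'],o['moment'],o['opening'],o['tool_pos'])
cv2.imwrite('pics/w12c.png',cv2.resize(s['image'][150:270,260:380,::-1],(600,600),interpolation=2))
E
```

```text
[ 0.38885788 -0.12681969 -0.05131216] [ 0.09331195 -0.10343827  0.03316596] 0.03807091047755159 [0.6057273  0.26773177 0.19402108]
```

View pics/w12.png

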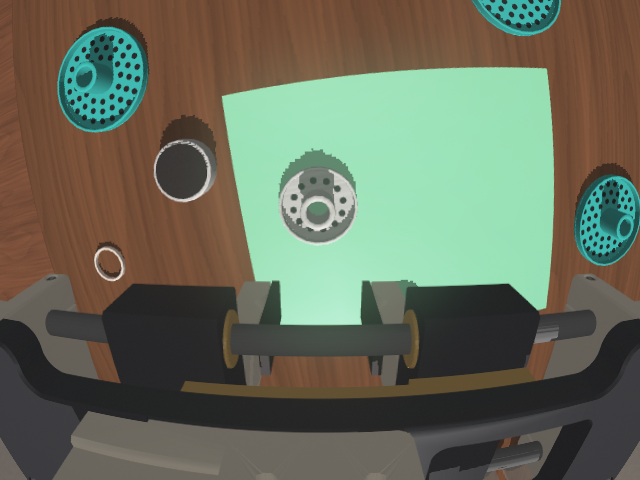

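View pics/w12c.png

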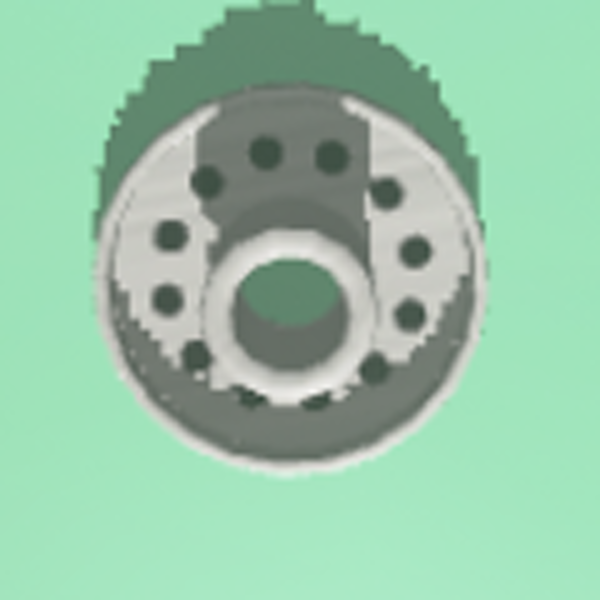

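```bash
python3 - <<'E'
from h import *
o,s=snap('wrist');print(o['tool_pos'],wonz(o,s,317.5,212.7,.04),wonz(o,s,317.9,205.1,.014))
E
```

```text
[0.6056999  0.2677842  0.19399217] [0.6088093  0.26765648 0.04      ] [0.60833851 0.26593977 0.014     ]
```

{"op": "jog_arm", "data": {
  "commands": [
    [2.8,-0.7,-12,0],
    [0,0,-24,0],
    [0,0,-28,0],
    [0,0,-28,0],
    [0,0,-28,0],
    [0,0,-26,0],
    [0,0,-18,0],
    [0,0,-9,0],
    [0,0,-3,0],
    [0,0,0,0]
  ]
}}

```text
clock: 19.55
tool_pos: [0.6085, 0.267, 0.0173]
orientation: [180.0, -0.1, -97.9]
force: [0.5, -0.4, 1.0]
opening: 0.0384
```

{"op": "jog_arm", "data": {
  "commands": [
    [0,0,-1,0],
    [0,0,-1,0],
    [0,0,0,0],
    [0,0,0,0],
    [0,0,0,0],
    [0,0,0,0],
    [0,0,0,0],
    [0,0,0,0],
    [0,0,0,0],
    [0,0,0,0]
  ],
  "fingers": 28
}}

```text
clock: 20.38
tool_pos: [0.6085, 0.2671, 0.0159]
orientation: [180.0, -0.0, -97.9]
force: [-0.4, -0.0, 0.2]
opening: 0.0277
```

No contact on the tube at z=15.9 mm, the same as with the wide dish. I'll open slightly and go lower in small steps, watching the force because the rim is close.

{"op": "jog_arm", "data": {
  "commands": [
    [0,0,0,0],
    [0,0,0,0],
    [0,0,0,0],
    [0,0,-0.5,0],
    [0,0,-0.5,0],
    [0,0,-0.5,0],
    [0,0,-0.5,0],
    [0,0,0,0],
    [0,0,0,0],
    [0,0,0,0]
  ],
  "fingers": 37
}}

```text
clock: 21.22
tool_pos: [0.6085, 0.2671, 0.014]
orientation: [-180.0, 0.0, -97.9]
force: [0.3, 0.4, 0.0]
opening: 0.0367
```

{"op": "jog_arm", "data": {
  "commands": [
    [0,0,-0.4,0],
    [0,0,-0.4,0],
    [0,0,-0.4,0],
    [0,0,-0.4,0],
    [0,0,-0.4,0],
    [0,0,0,0],
    [0,0,0,0],
    [0,0,0,0],
    [0,0,0,0],
    [0,0,0,0]
  ]
}}

```text
clock: 22.05
tool_pos: [0.6085, 0.2671, 0.012]
orientation: [-180.0, 0.0, -97.9]
force: [0.5, 0.3, 0.2]
opening: 0.0369
```

{"op": "jog_arm", "data": {
  "commands": [
    [0,0,0,0],
    [0,0,0,0],
    [0,0,0,0],
    [0,0,0,0],
    [0,0,0,0],
    [0,0,0,0],
    [0,0,0,0],
    [0,0,0,0],
    [0,0,0,0],
    [0,0,0,0]
  ],
  "fingers": 24
}}

```text
clock: 22.88
tool_pos: [0.6085, 0.2671, 0.012]
orientation: [-180.0, 0.0, -97.9]
force: [-0.8, -0.1, -0.2]
opening: 0.031
```

Contact at 31 mm opening. It's probably marginal near the tube top, so I'll reopen and go 4 mm lower for a firmer hold.

{"op": "jog_arm", "data": {
  "commands": [
    [0,0,0,0],
    [0,0,0,0],
    [0,0,0,0],
    [0,0,-0.5,0],
    [0,0,-0.7,0],
    [0,0,-0.7,0],
    [0,0,-0.7,0],
    [0,0,-0.7,0],
    [0,0,-0.7,0],
    [0,0,0,0]
  ],
  "fingers": 37
}}

```text
clock: 23.72
tool_pos: [0.6084, 0.2671, 0.0078]
orientation: [180.0, -0.0, -97.9]
force: [0.7, -0.3, 0.7]
opening: 0.0376
```

{"op": "jog_arm", "data": {
  "commands": [
    [0,0,0,0],
    [0,0,0,0],
    [0,0,0,0],
    [0,0,0,0],
    [0,0,0,0],
    [0,0,0,0],
    [0,0,0,0],
    [0,0,0,0],
    [0,0,0,0],
    [0,0,0,0]
  ],
  "fingers": 15
}}

```text
clock: 24.55
tool_pos: [0.6084, 0.2671, 0.0079]
orientation: [180.0, -0.0, -97.9]
force: [0.0, 0.5, -1.5]
opening: 0.0319
```

{"op": "jog_arm", "data": {
  "commands": [
    [0,0,1,0],
    [0,0,3,0],
    [0,0,5,0],
    [0,0,5,0],
    [0,0,4,0],
    [0,0,2,0],
    [0,0,0,0],
    [0,0,0,0],
    [0,0,0,0],
    [0,0,0,0]
  ]
}}

```text
clock: 25.38
tool_pos: [0.6083, 0.267, 0.0277]
orientation: [180.0, -0.0, -97.9]
force: [-0.3, -0.2, -1.1]
opening: 0.0322
```

```bash
python3 - <<'E'
from h import *
o,s=snap('wrist','w14.png');print(o['force'],o['moment'],o['opening'],o['tool_pos'])
_,b=snap('side')
cv2.imwrite('pics/c14.png',np.hstack([cv2.resize(s['image'][220:380,240:400,::-1],(400,400)),cv2.resize(b['image'][160:240,265:345,::-1],(400,400),interpolation=2)]))
E
```

```text
[-0.33357706 -0.16917926 -1.13477161] [ 0.07992649 -0.03681862 -0.04643421] 0.032177284941722284 [0.6083366 0.2670031 0.0276808]
```

View pics/c14.png

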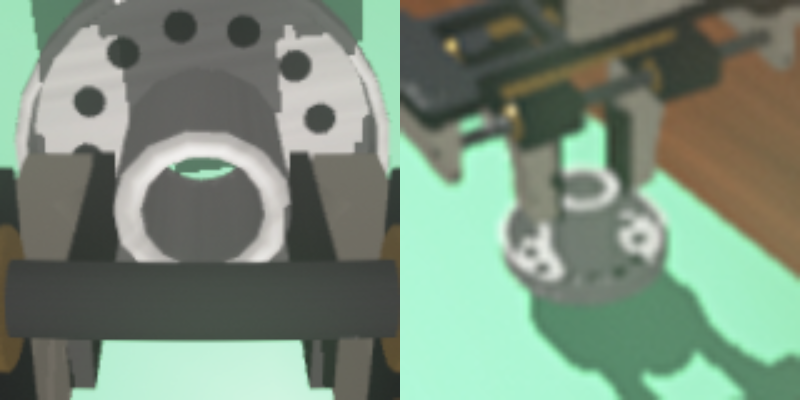

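The small dish is held level. Raising and carrying it.

{"op": "jog_arm", "data": {
  "commands": [
    [0,0,10,0],
    [0,0,22,0],
    [0,0,28,0],
    [0,0,30,0],
    [0,-6,28,0],
    [-1,-14,18,0],
    [-2,-20,10,0],
    [-3,-26,4,0],
    [-3,-30,0,0],
    [-3,-30,0,0]
  ]
}}

```text
clock: 26.32
tool_pos: [0.5956, 0.1393, 0.1781]
orientation: [180.0, 0.0, -97.9]
force: [0.4, -0.6, -1.9]
opening: 0.0324
```

{"op": "jog_arm", "data": {
  "commands": [
    [-3,-30,0,0],
    [-3,-30,0,0],
    [-3,-30,0,0],
    [-3,-28,0,0],
    [-3,-24,0,0],
    [-2,-18,0,0],
    [-2,-14,0,0],
    [-1,-7,0,0],
    [0,-3,0,0],
    [0,0,0,0]
  ]
}}

```text
clock: 27.15
tool_pos: [0.5764, -0.0432, 0.1779]
orientation: [180.0, 0.0, -97.9]
force: [0.4, 0.7, -1.3]
opening: 0.0325
```

{"op": "jog_arm", "data": {
  "commands": [
    [0,0,0,0],
    [0,0,0,0],
    [0,0,0,0],
    [0,0,-2,0],
    [0,0,-4,0],
    [0,0,-5,0],
    [0,0,-5,0],
    [0,0,-4,0],
    [0,0,0,0],
    [0,0,0,0]
  ]
}}

```text
clock: 27.98
tool_pos: [0.5763, -0.043, 0.1575]
orientation: [180.0, -0.0, -97.9]
force: [0.7, 0.4, -1.7]
opening: 0.0327
```

```bash
python3 - <<'E'
from h import *
o,s=snap('wrist','w15.png');P=o['tool_pos'];print(o['force'],o['moment'],o['opening'],P)
_,b=snap('side')
cv2.imwrite('pics/c15.png',np.hstack([cv2.resize(s['image'][230:330,270:370,::-1],(400,400),interpolation=2),cv2.resize(b['image'][195:295,335:435,::-1],(400,400),interpolation=2)]))
E
```

```text
[ 0.69971234  0.3523014  -1.66680149] [ 0.10842363 -0.06455426 -0.00492275] 0.032668011650888264 [ 0.5762713  -0.0429791   0.15752155]
```

View pics/c15.png

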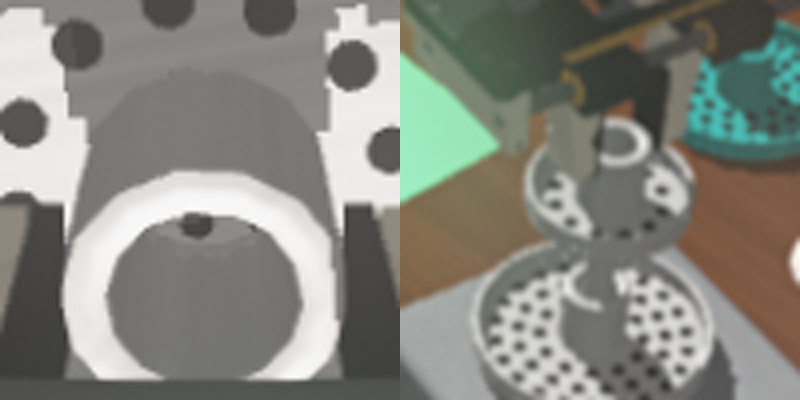

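{"op": "jog_arm", "data": {
  "commands": [
    [0,0,-3,0],
    [0,0,-5,0],
    [0,0,-6,0],
    [0,0,-6,0],
    [0,0,-6,0],
    [0,0,-5,0],
    [0,0,-3,0],
    [0,0,-2,0],
    [0,0,0,0],
    [0,0,0,0]
  ]
}}

```text
clock: 28.92
tool_pos: [0.5766, -0.0429, 0.122]
orientation: [-180.0, -0.0, -97.9]
force: [0.0, -0.8, -1.5]
opening: 0.0322
```

```bash
python3 - <<'E'
from h import *
o,s=snap('wrist','w16.png');P=o['tool_pos'];print(o['force'],o['moment'],o['opening'],P)
cv2.imwrite('pics/c16.png',cv2.resize(s['image'][230:330,270:370,::-1],(600,600),interpolation=2))
E
```

```text
[ 0.03452041 -0.78565549 -1.48078593] [ 0.03518564 -0.12207271 -0.0112297 ] 0.032209180077905866 [ 0.57660924 -0.04290114  0.12200579]
```

View pics/c16.png

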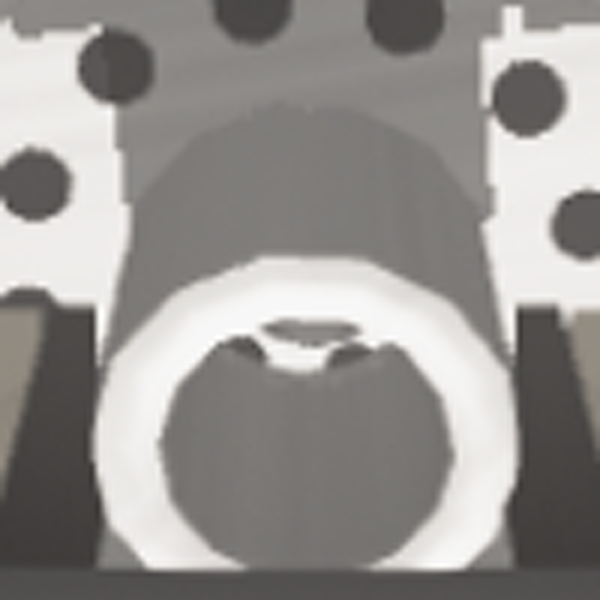

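{"op": "jog_arm", "data": {
  "commands": [
    [0,0,-2,0],
    [0,0,-3,0],
    [0,0,-3,0],
    [0,0,-3,0],
    [0,0,-2,0],
    [0,0,-1,0],
    [0,0,-1,0],
    [0,0,-1,0],
    [0,0,0,0],
    [0,0,0,0]
  ]
}}

```text
clock: 29.8
tool_pos: [0.5765, -0.0429, 0.106]
orientation: [180.0, -0.0, -97.9]
force: [-0.7, 0.1, -1.3]
opening: 0.0322
```

```bash
python3 - <<'E'
from h import *
o,s=snap('wrist','w17.png');P=o['tool_pos'];print(o['force'],o['moment'],o['opening'],P)
_,b=snap('side')
cv2.imwrite('pics/c17.png',np.hstack([cv2.resize(s['image'][230:330,270:370,::-1],(400,400),interpolation=2),cv2.resize(b['image'][205:305,335:435,::-1],(400,400),interpolation=2)]))
E
```

```text
[-0.66324395  0.06672099 -1.32305332] [ 0.06545954 -0.02361092 -0.04286981] 0.032172963718306594 [ 0.57653668 -0.0428915   0.10597891]
```

View pics/c17.png

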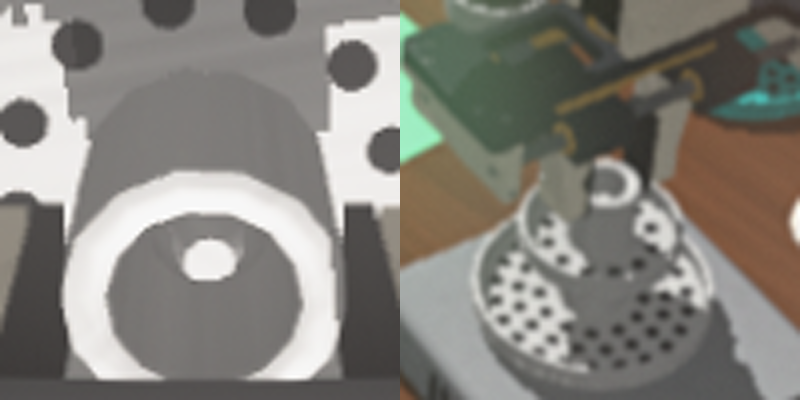

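{"op": "jog_arm", "data": {
  "commands": [
    [0,0,-0.5,0],
    [0,0,-0.5,0],
    [0,0,-0.5,0],
    [0,0,0,0],
    [0,0,0,0],
    [0,0,0,0],
    [0,0,0,0],
    [0,0,0,0],
    [0,0,0,0],
    [0,0,0,0]
  ]
}}

```text
clock: 30.73
tool_pos: [0.5765, -0.0429, 0.1045]
orientation: [-180.0, 0.0, -97.9]
force: [-0.1, 0.3, -1.7]
opening: 0.0323
```

{"op": "jog_arm", "data": {
  "commands": [
    [0,0,0,0],
    [0,0,0,0],
    [0,0,0,0],
    [0,0,0,0],
    [0,0,0,0],
    [0,0,0,0],
    [0,0,0,0],
    [0,0,0,0],
    [0,0,0,0],
    [0,0,0,0]
  ],
  "fingers": 38
}}

```text
clock: 31.57
tool_pos: [0.5765, -0.0429, 0.1044]
orientation: [180.0, 0.0, -97.9]
force: [-0.6, -0.6, -0.2]
opening: 0.0381
```

```bash
python3 - <<'E'
from h import *
o,s=snap('wrist','w18.png');P=o['tool_pos'];print(o['force'],o['moment'],o['opening'],P)
_,b=snap('side')
cv2.imwrite('pics/c18.png',np.hstack([cv2.resize(s['image'][220:380,240:400,::-1],(400,400),interpolation=2),cv2.resize(b['image'][205:305,335:435,::-1],(400,400),interpolation=2)]))
E
```

```text
[-0.64943773 -0.63514284 -0.24717145] [ 0.07648296 -0.04437135 -0.02241111] 0.03805076228920874 [ 0.57650934 -0.0428716   0.10444365]
```

View pics/c18.png

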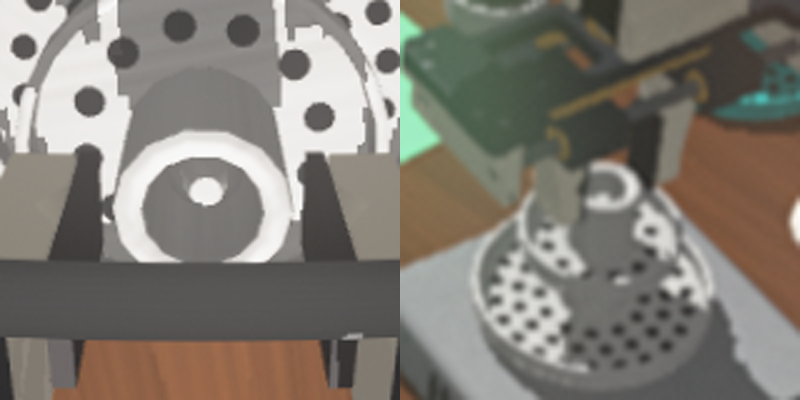

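Released. Retracting upward slowly.

{"op": "jog_arm", "data": {
  "commands": [
    [0,0,2,0],
    [0,0,3,0],
    [0,0,5,0],
    [0,0,8,0],
    [0,0,12,0],
    [0,0,16,0],
    [0,0,20,0],
    [0,0,16,0],
    [0,0,8,0],
    [0,0,0,0]
  ]
}}

```text
clock: 32.5
tool_pos: [0.5778, -0.0428, 0.1971]
orientation: [-179.8, 0.1, -97.9]
force: [0.3, 0.0, -0.4]
opening: 0.0379
```

{"op": "jog_arm", "data": {
  "commands": [
    [0,-8,2,0],
    [-4,-16,0,0],
    [-6,-22,0,0],
    [-8,-22,0,0],
    [-10,-22,0,0],
    [-10,-20,0,0],
    [-8,-14,0,0],
    [-4,-6,0,0],
    [-1.5,0,0,0],
    [0,0,0,0]
  ],
  "fingers": 0
}}

```text
clock: 33.33
tool_pos: [0.5245, -0.1731, 0.1959]
orientation: [179.9, 0.0, -97.9]
force: [-0.8, -0.4, -0.0]
opening: 0.0001
```

```bash
python3 - <<'E'
from h import *
o,s=snap('wrist','w19.png');P=o['tool_pos'];print(o['force'],o['opening'],P,o['orientation'])
_,b=snap('side');_,a=snap('scene')
cv2.imwrite('pics/c19.png',np.hstack([cv2.resize(a['image'][160:280,190:330,::-1],(466,400),interpolation=2),cv2.resize(b['image'][215:300,335:420,::-1],(330,400),interpolation=2)]))
E
```

```text
[-0.75829568 -0.40716569 -0.00972097] 0.00014128071157368884 [ 0.52448675 -0.17305954  0.19585373] [ 1.79943855e+02  4.16482343e-03 -9.79440970e+01]
```

View pics/c19.png

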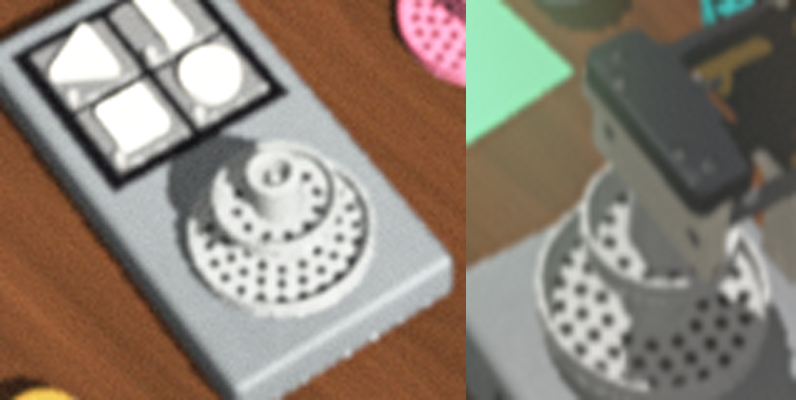

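View pics/w19.png

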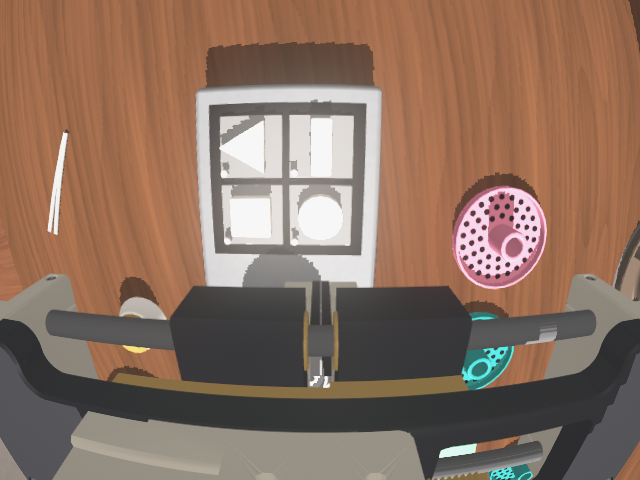

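```bash
python3 - <<'E'
from h import *
o,s=snap('wrist');im=s['image'];g=cv2.cvtColor(im,cv2.COLOR_RGB2GRAY)
m0=(g>238).astype(np.uint8)*255
for n,(x0,y0,x1,y1) in {'round':(292,188,349,248),'square':(226,188,276,248),'bar':(302,112,340,180),'tri':(216,112,270,180)}.items():
    m=np.zeros_like(m0);m[y0:y1,x0:x1]=m0[y0:y1,x0:x1];m=cv2.morphologyEx(m,cv2.MORPH_OPEN,np.ones((5,5)))
    cs,_=cv2.findContours(m,0,1);c=max(cs,key=cv2.contourArea)
    p=np.array([wonz(o,s,*q[0],.066)[:2] for q in c],np.float32);r=cv2.minAreaRect(p);print(n,np.round(r[0],4),np.round(r[1],4),r[2],cv2.minEnclosingCircle(p))
print(o['tool_pos'])
E
```

```text
round [ 0.525  -0.1734] [0.0377 0.0384] 82.18441009521484 ((0.5250151753425598, -0.17327873408794403), 0.01972922869026661)
square [ 0.5862 -0.1821] [0.0344 0.0358] 81.40923309326172 ((0.5860002636909485, -0.18250831961631775), 0.024243159219622612)
bar [ 0.5158 -0.234 ] [0.0485 0.0169] 82.0224838256836 ((0.5154141187667847, -0.23411618173122406), 0.025353852659463882)
tri [ 0.5814 -0.2448] [0.0402 0.035 ] 81.0208740234375 ((0.5758577585220337, -0.24388685822486877), 0.02338237129151821)
[ 0.52530856 -0.17227903  0.19620549]
```

Both dishes are on and level. Keys, with sizes matching the description: round (525,-173.5), square (586,-182), bar (516,-234) mm. Going down over the round key.

{"op": "jog_arm", "data": {
  "commands": [
    [0,-1,-10,0],
    [0,0,-18,0],
    [0,0,-22,0],
    [0,0,-22,0],
    [0,0,-20,0],
    [0,0,-14,0],
    [0,0,-10,0],
    [0,0,-6,0],
    [0,0,-3,0],
    [0,0,0,0]
  ]
}}

```text
clock: 34.37
tool_pos: [0.525, -0.1738, 0.0711]
orientation: [180.0, -0.0, -97.9]
force: [0.5, 0.4, -0.1]
opening: 0.0004
```

{"op": "jog_arm", "data": {
  "commands": [
    [0,0,-1,0],
    [0,0,-1,0],
    [0,0,-1,0],
    [0,0,-1,0],
    [0,0,-1,0],
    [0,0,-1,0],
    [0,0,0,0],
    [0,0,0,0],
    [0,0,0,0],
    [0,0,0,0]
  ]
}}

```text
clock: 35.2
tool_pos: [0.525, -0.1739, 0.0655]
orientation: [-180.0, -0.0, -97.9]
force: [-0.1, -0.9, 0.4]
opening: -0.0001
```

{"op": "jog_arm", "data": {
  "commands": [
    [0,0,-1,0],
    [0,0,-1,0],
    [0,0,-1,0],
    [0,0,-1,0],
    [0,0,-1,0],
    [0,0,-0.5,0],
    [0,0,0,0],
    [0,0,0,0],
    [0,0,0,0],
    [0,0,0,0]
  ]
}}

```text
clock: 36.03
tool_pos: [0.525, -0.1739, 0.06]
orientation: [-180.0, 0.0, -97.9]
force: [-0.2, -0.1, -0.3]
opening: 0.0004
```

No reaction force at z=60 mm, although a pressed key should give about 4 N. Looking.

```bash
python3 - <<'E'
from h import *
o,s=snap('wrist','w20.png');P=o['tool_pos'];print(o['force'],o['opening'],P,o['orientation'])
_,b=snap('side');_,a=snap('scene')
cv2.imwrite('pics/c20.png',np.hstack([cv2.resize(a['image'][130:240,180:290,::-1],(400,400),interpolation=2),cv2.resize(b['image'][280:380,370:470,::-1],(400,400),interpolation=2)]))
E
```

```text
[-0.24813345 -0.13209297 -0.27377751] 0.00035604177724348233 [ 0.52502068 -0.17388364  0.0600065 ] [-1.79996458e+02  1.12340696e-03 -9.78879115e+01]
```

View pics/c20.png

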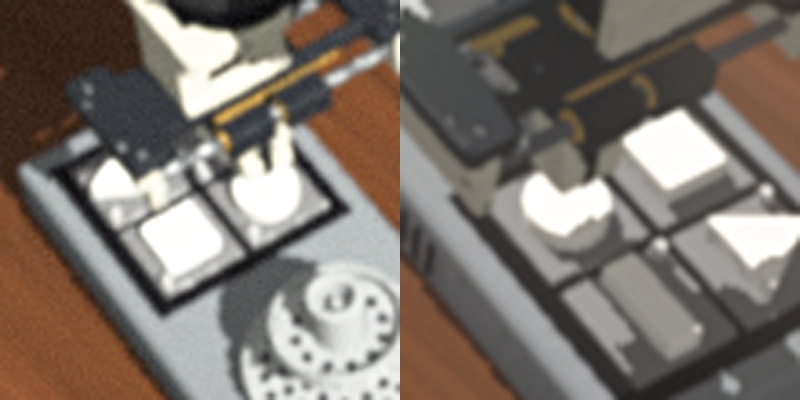

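View pics/w20.png

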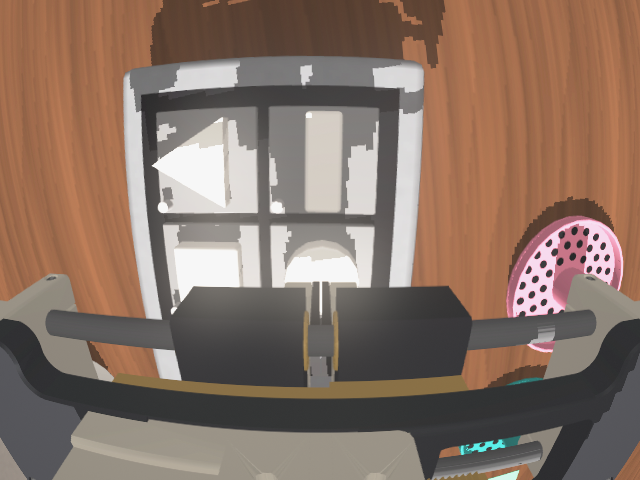

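The key is still up with the visible fingertips inside it. The last part of the fingers makes no contact, which agrees with the tube grasps: contact began about 24–28 mm behind the TCP. I'll lower further in measured steps and stop on force.

{"op": "jog_arm", "data": {
  "commands": [
    [0,0,-1.5,0],
    [0,0,-2,0],
    [0,0,-2,0],
    [0,0,-2,0],
    [0,0,-2,0],
    [0,0,-1.5,0],
    [0,0,0,0],
    [0,0,0,0],
    [0,0,0,0],
    [0,0,0,0]
  ]
}}

```text
clock: 37.02
tool_pos: [0.5251, -0.1739, 0.0491]
orientation: [-180.0, -0.0, -97.9]
force: [-0.2, 0.2, 0.1]
opening: 0.0005
```

{"op": "jog_arm", "data": {
  "commands": [
    [0,0,-1,0],
    [0,0,-1,0],
    [0,0,-1,0],
    [0,0,-1,0],
    [0,0,-1,0],
    [0,0,-1,0],
    [0,0,0,0],
    [0,0,0,0],
    [0,0,0,0],
    [0,0,0,0]
  ]
}}

```text
clock: 37.85
tool_pos: [0.525, -0.1739, 0.043]
orientation: [-180.0, -0.0, -97.9]
force: [-0.2, 0.6, -0.7]
opening: 0.0005
```

{"op": "jog_arm", "data": {
  "commands": [
    [0,0,-1,0],
    [0,0,-1,0],
    [0,0,-1,0],
    [0,0,-0.5,0],
    [0,0,-0.5,0],
    [0,0,0,0],
    [0,0,0,0],
    [0,0,0,0],
    [0,0,0,0],
    [0,0,0,0]
  ]
}}

```text
clock: 38.68
tool_pos: [0.525, -0.1739, 0.039]
orientation: [-180.0, -0.0, -97.9]
force: [-0.5, 0.5, 0.8]
opening: 0.0007
```

{"op": "jog_arm", "data": {
  "commands": [
    [0,0,-1,0],
    [0,0,-1,0],
    [0,0,-1,0],
    [0,0,0,0],
    [0,0,0,0],
    [0,0,0,0],
    [0,0,0,0],
    [0,0,0,0],
    [0,0,0,0],
    [0,0,0,0]
  ]
}}

```text
clock: 39.52
tool_pos: [0.5251, -0.1739, 0.036]
orientation: [-180.0, -0.0, -97.9]
force: [-0.2, 0.2, 2.8]
opening: 0.0003
```

```bash
python3 - <<'E'
from h import *
o,s=snap('wrist','w21.png');P=o['tool_pos'];print(o['force'],o['opening'],P)
_,b=snap('side');_,a=snap('scene')
cv2.imwrite('pics/c21.png',np.hstack([cv2.resize(a['image'][130:240,180:290,::-1],(400,400),interpolation=2),cv2.resize(b['image'][280:380,370:470,::-1],(400,400),interpolation=2)]))
E
```

```text
[-0.20116389  0.18335355  2.80309184] 0.0002530014416218977 [ 0.52507609 -0.17387477  0.03599488]
```

View pics/c21.png

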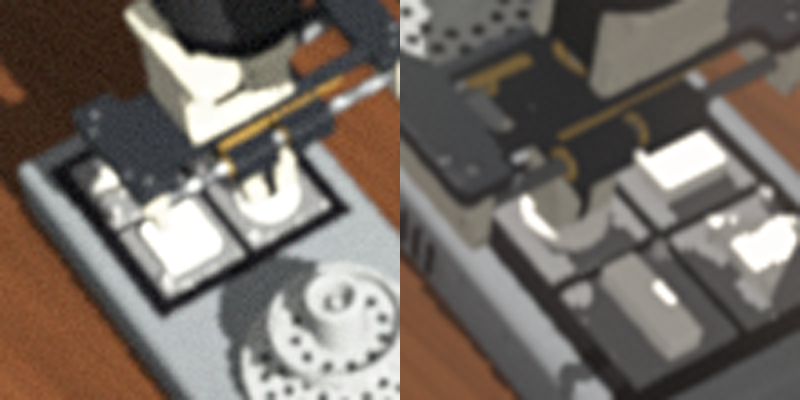

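View pics/w21.png

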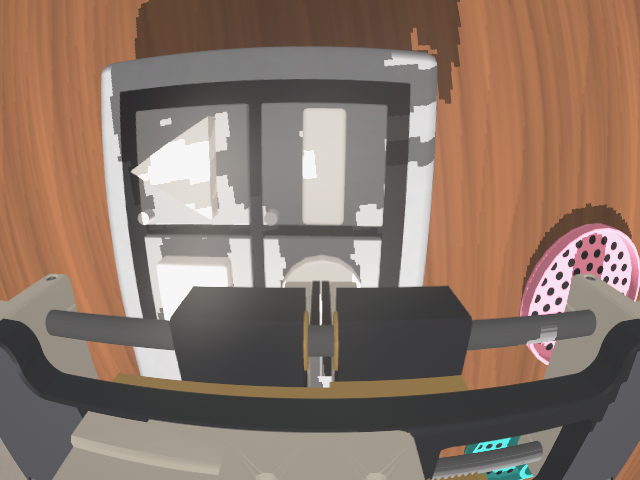

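Contact at last: 2.8 N. Pressing on to the stop.

{"op": "jog_arm", "data": {
  "commands": [
    [0,0,-1,0],
    [0,0,-1,0],
    [0,0,-1,0],
    [0,0,-1,0],
    [0,0,0,0],
    [0,0,0,0],
    [0,0,0,0],
    [0,0,0,0],
    [0,0,0,0],
    [0,0,0,0]
  ]
}}

```text
clock: 40.5
tool_pos: [0.5251, -0.1739, 0.033]
orientation: [-180.0, -0.0, -97.9]
force: [-4.9, 2.2, 14.3]
opening: 0.0005
```

{"op": "jog_arm", "data": {
  "commands": [
    [0,0,2,0],
    [0,0,5,0],
    [0,0,10,0],
    [0,0,12,0],
    [0,0,10,0],
    [0,0,4,0],
    [0,0,0,0],
    [0,0,0,0],
    [0,0,0,0],
    [0,0,0,0]
  ]
}}

```text
clock: 41.33
tool_pos: [0.5245, -0.1738, 0.0743]
orientation: [179.9, -0.0, -97.9]
force: [0.7, 0.4, 0.3]
opening: 0.0005
```

```bash
python3 - <<'E'
from h import *
o,s=snap('wrist','w22.png');P=o['tool_pos'];print(o['force'],o['opening'],P)
_,b=snap('side');_,a=snap('scene')
cv2.imwrite('pics/c22.png',np.hstack([cv2.resize(a['image'][130:240,180:290,::-1],(400,400),interpolation=2),cv2.resize(b['image'][280:380,370:470,::-1],(400,400),interpolation=2)]))
E
```

```text
[0.72691421 0.36708484 0.3102385 ] 0.000525546277819346 [ 0.52449187 -0.17384865  0.07431583]
```

View pics/c22.png

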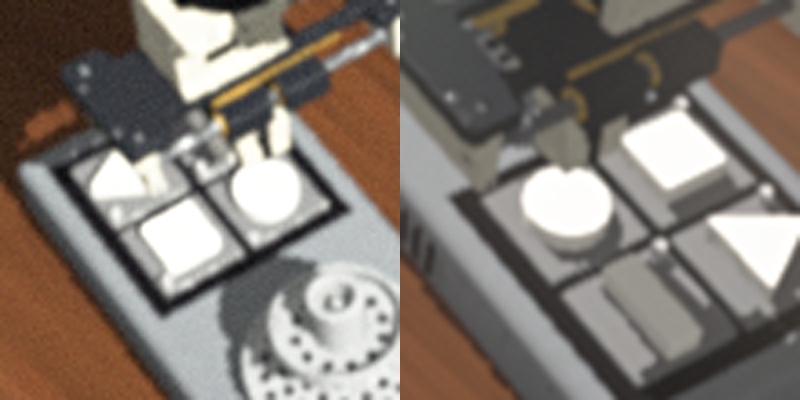

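View pics/w22.png

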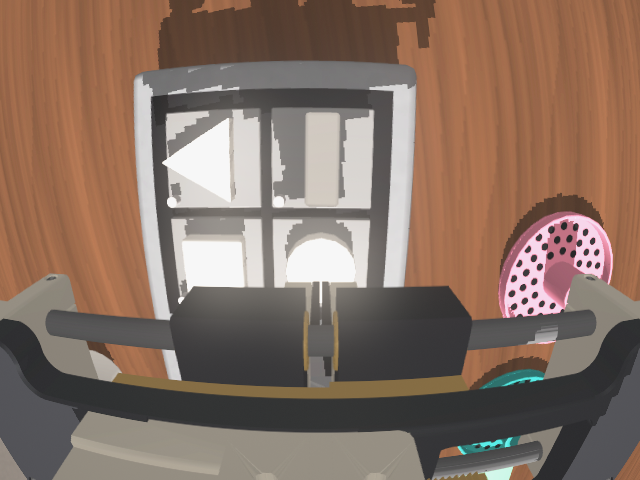

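The round key bottomed (14 N) and has sprung back; the triangle and bar pins still stand. Next the square key: move there and check the round pin before pressing.

{"op": "jog_arm", "data": {
  "commands": [
    [6,-1,0,0],
    [10,-1.5,0,0],
    [12,-1.5,0,0],
    [12,-1.5,0,0],
    [11,-1.5,0,0],
    [7,-1,0,0],
    [3,-0.2,0,0],
    [0,0,0,0],
    [0,0,0,0],
    [0,0,0,0]
  ]
}}

```text
clock: 42.32
tool_pos: [0.5855, -0.182, 0.0749]
orientation: [180.0, 0.0, -97.9]
force: [0.4, -0.7, -0.4]
opening: 0.0004
```

```bash
python3 - <<'E'
from h import *
o,s=snap('wrist','w23.png');P=o['tool_pos'];print(o['force'],o['opening'],P)
_,b=snap('side');_,a=snap('scene')
cv2.imwrite('pics/c23.png',np.hstack([cv2.resize(a['image'][130:240,180:290,::-1],(400,400),interpolation=2),cv2.resize(b['image'][280:380,370:470,::-1],(400,400),interpolation=2)]))
E
```

```text
[ 0.37300914 -0.72964939 -0.41064534] 0.00042815845872221526 [ 0.58548236 -0.1820015   0.07488978]
```

View pics/c23.png

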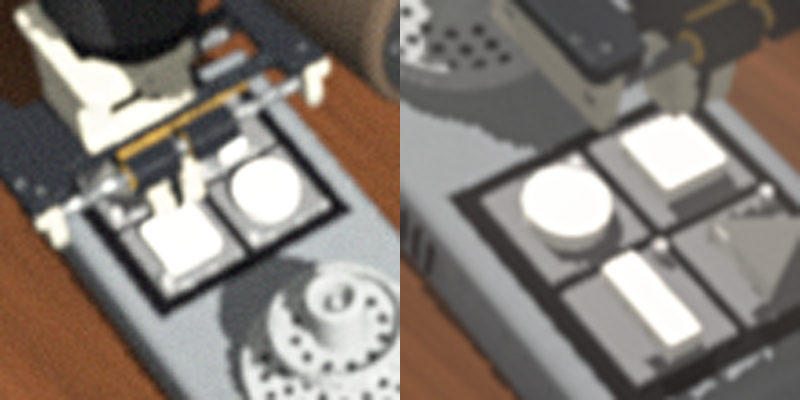

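```bash
python3 - <<'E'
from h import *
_,b=snap('side');a=cv2.imread('pics/side0.png')
k=lambda im:cv2.resize(im[300:345,385:475],(800,400)[0:1]+(300,) if 0 else (600,300),interpolation=2)
cv2.imwrite('pics/c24.png',np.vstack([k(a),k(b['image'][:,:,::-1])]))
E
```

```text
(no output)
```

View pics/c24.png

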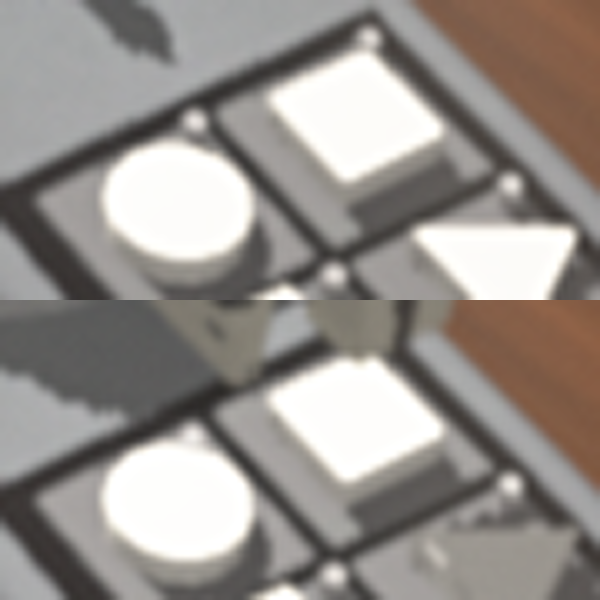

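The round pin is down; the square, bar and triangle pins are up. Pressing the square key.

{"op": "jog_arm", "data": {
  "commands": [
    [0.5,0,-4,0],
    [0,0,-6,0],
    [0,0,-7,0],
    [0,0,-6,0],
    [0,0,-5,0],
    [0,0,-3,0],
    [0,0,-1.5,0],
    [0,0,-1.5,0],
    [0,0,-1,0],
    [0,0,0,0]
  ]
}}

```text
clock: 43.35
tool_pos: [0.5866, -0.1821, 0.04]
orientation: [-180.0, -0.0, -97.9]
force: [-0.7, -0.4, 1.1]
opening: 0.0005
```

{"op": "jog_arm", "data": {
  "commands": [
    [0,0,-1,0],
    [0,0,-1,0],
    [0,0,-1,0],
    [0,0,-1,0],
    [0,0,-1,0],
    [0,0,-1,0],
    [0,0,-1,0],
    [0,0,-0.5,0],
    [0,0,0,0],
    [0,0,0,0]
  ]
}}

```text
clock: 44.18
tool_pos: [0.5867, -0.1821, 0.0332]
orientation: [-180.0, -0.0, -97.9]
force: [-2.9, 0.8, 8.6]
opening: 0.0004
```

{"op": "jog_arm", "data": {
  "commands": [
    [0,0,2,0],
    [0,0,5,0],
    [0,0,10,0],
    [0,0,12,0],
    [0,0,10,0],
    [0,0,4,0],
    [0,0,0,0],
    [0,0,0,0],
    [0,0,0,0],
    [0,0,0,0]
  ]
}}

```text
clock: 45.02
tool_pos: [0.586, -0.182, 0.0748]
orientation: [179.9, -0.0, -97.9]
force: [-0.9, -0.0, 0.2]
opening: 0.0004
```

{"op": "jog_arm", "data": {
  "commands": [
    [-5,-4,0,0],
    [-9,-7,0,0],
    [-12,-9,0,0],
    [-13,-9,0,0],
    [-13,-9,0,0],
    [-10,-8,0,0],
    [-6,-4.5,0,0],
    [-2.5,-1.5,0,0],
    [0,0,0,0],
    [0,0,0,0]
  ]
}}

```text
clock: 45.85
tool_pos: [0.5163, -0.2342, 0.0757]
orientation: [-180.0, -0.0, -97.9]
force: [0.6, 0.2, 0.6]
opening: 0.0003
```

```bash
python3 - <<'E'
from h import *
o,s=snap('wrist','w25.png');P=o['tool_pos'];print(o['force'],o['opening'],P)
_,b=snap('side');_,a=snap('scene')
cv2.imwrite('pics/c25.png',np.hstack([cv2.resize(a['image'][130:240,180:290,::-1],(400,400),interpolation=2),cv2.resize(b['image'][290:370,380:480,::-1],(400,400),interpolation=2)]))
E
```

```text
[0.60748741 0.24942586 0.59174975] 0.00027779316974934005 [ 0.5163338  -0.23422514  0.07566816]
```

View pics/c25.png

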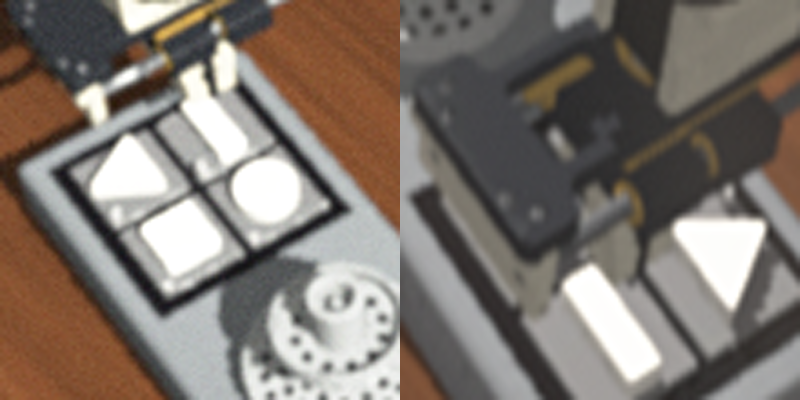

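{"op": "jog_arm", "data": {
  "commands": [
    [-0.5,0,-4,0],
    [0,0,-6,0],
    [0,0,-7,0],
    [0,0,-6,0],
    [0,0,-5,0],
    [0,0,-3,0],
    [0,0,-1.5,0],
    [0,0,-1.5,0],
    [0,0,-1,0],
    [0,0,0,0]
  ]
}}

```text
clock: 46.83
tool_pos: [0.5156, -0.2341, 0.0405]
orientation: [-180.0, 0.0, -97.9]
force: [-0.2, 0.2, -0.4]
opening: 0.0006
```

{"op": "jog_arm", "data": {
  "commands": [
    [0,0,-1,0],
    [0,0,-1,0],
    [0,0,-1,0],
    [0,0,-1,0],
    [0,0,-1,0],
    [0,0,-1,0],
    [0,0,-1,0],
    [0,0,-1,0],
    [0,0,0,0],
    [0,0,0,0]
  ]
}}

```text
clock: 47.67
tool_pos: [0.5158, -0.2342, 0.0331]
orientation: [-180.0, -0.0, -97.9]
force: [-1.9, 0.8, 8.2]
opening: 0.0004
```

Bottomed at 8.2 N. Retracting well clear, then checking the pins and dishes.

{"op": "jog_arm", "data": {
  "commands": [
    [0,0,2,0],
    [0,0,6,0],
    [0,0,12,0],
    [0,0,20,0],
    [0,0,25,0],
    [0,0,30,0],
    [0,0,30,0],
    [0,0,25,0],
    [0,0,12,0],
    [0,0,5,0]
  ]
}}

```text
clock: 48.5
tool_pos: [0.5164, -0.2342, 0.2021]
orientation: [-179.8, 0.0, -97.9]
force: [-0.4, -0.3, 0.6]
opening: 0.0006
```

{"op": "jog_arm", "data": {
  "commands": [
    [-3,10,0,0],
    [-4,14,0,0],
    [-5,16,0,0],
    [-5,16,0,0],
    [-3,10,0,0],
    [0,4,0,0],
    [0,0,0,0],
    [0,0,0,0],
    [0,0,0,0],
    [0,0,0,0]
  ]
}}

```text
clock: 49.33
tool_pos: [0.4956, -0.1645, 0.1992]
orientation: [180.0, -0.0, -97.9]
force: [0.6, -0.2, 0.6]
opening: 0.0002
```

```bash
python3 - <<'E'
from h import *
o,s=snap('wrist','w26.png');P=o['tool_pos'];print(o['clock'],o['force'],P)
_,b=snap('side','s26.png');_,a=snap('scene','a26.png')
cv2.imwrite('pics/c26.png',np.hstack([cv2.resize(a['image'][130:280,170:320,::-1],(400,400),interpolation=2),cv2.resize(b['image'][230:390,340:500,::-1],(400,400),interpolation=2)]))
cv2.imwrite('pics/w26c.png',cv2.resize(s['image'][90:300,170:410,::-1],None,fx=2.8,fy=2.8,interpolation=2))
E
```

```text
49.3333 [ 0.56160524 -0.17624259  0.60134594] [ 0.49559173 -0.16453056  0.19918368]
```

View pics/c26.png

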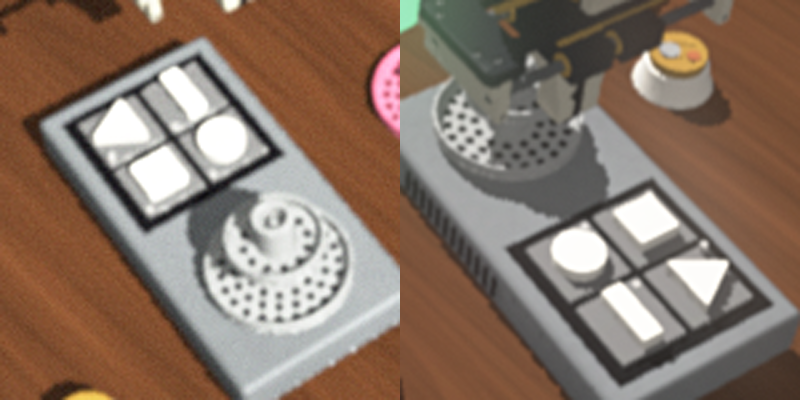

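View pics/w26c.png

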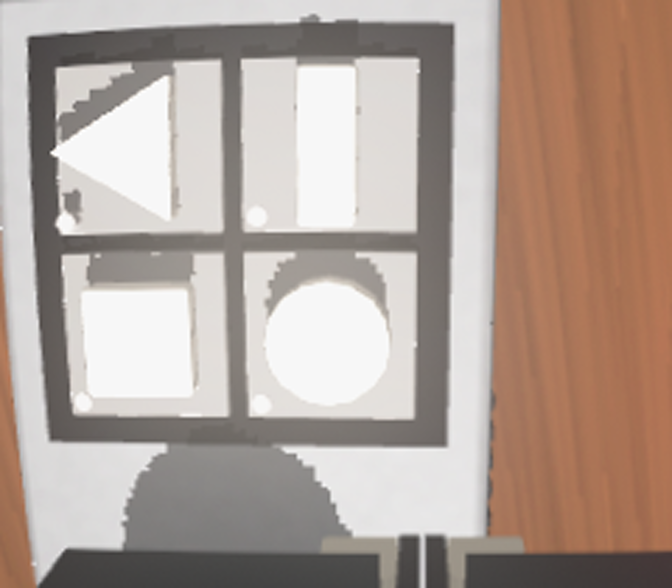

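View pics/a26.png

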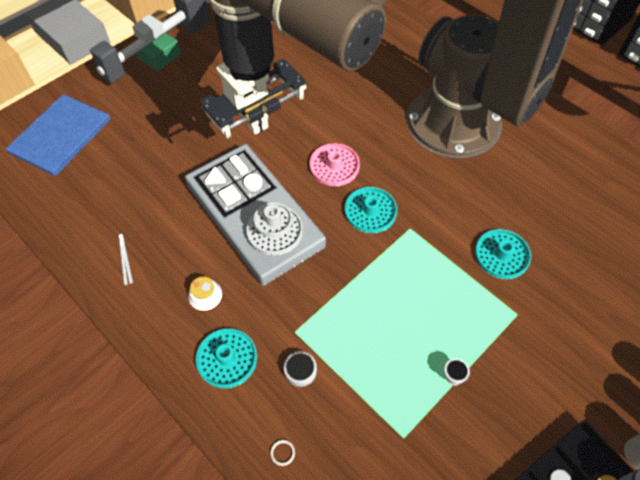

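```bash
python3 - <<'E'
from h import *
_,a=snap('scene')
print(np.array(proj(a,[.5763,-.043,.136]))+[.4,.9],np.array(proj(a,[.5763,-.043,.110]))+[.4,.9])
cv2.imwrite('pics/z.png',cv2.resize(a['image'][190:260,235:315,::-1],(800,700),interpolation=2)[:600])
E
```

```text
[272.36963334 211.7566796 ] [273.29451975 218.70546541]
```

View pics/z.png

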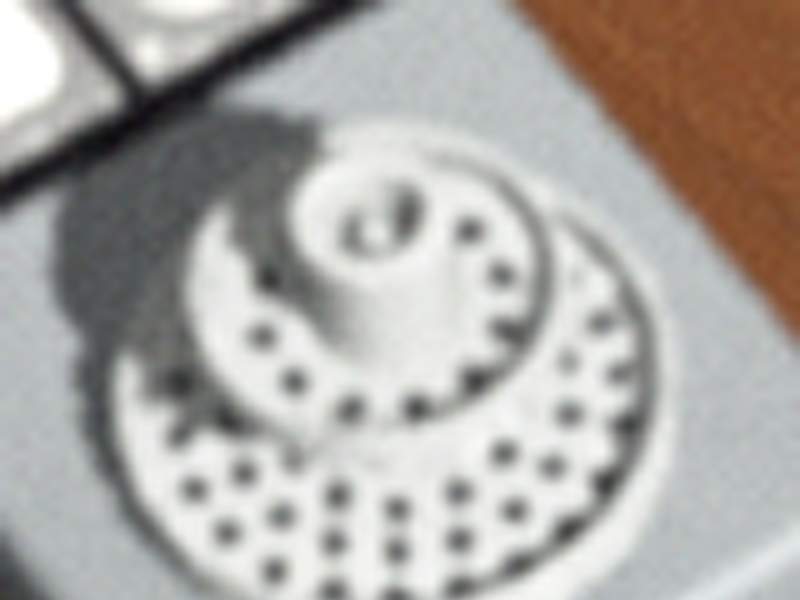

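The small dish's tube top is at (272.5,211.3) against an expected (272.4,211.8) for fully home. Handing in.

```bash
python3 -c "
from plant import *
print(close_job())"
```

```text
the job is handed in; nothing more can be done
None
```

I lowered the steel wide dish and then the small dish onto the spindle. I then pressed the round, square and bar keys, letting each come up before the next, and handed the job in at about 49.5 s. The hand-in reports no verdict.

**Last checks**
- **Wide dish:** its rim measured 59 mm radius at home height, against 60 mm given, and centred.
- **Small dish:** its tube top was within 0.5 px of where it should be when home; the dish looks level and nothing is touching it.
- **Keys:** each pressed to a hard stop at 8–14 N, and all four are back up.
- **Pins:** the round pin is down in a before/after side view. The square and bar pins I judged from the final wrist picture, where they cast no shadow. The triangle pin still casts one, so it is standing.
- **Bystanders:** the tin, holder and loupe look unmoved in the last scene picture.

**What disagreed:** the last 27 mm or so of the visible fingers made no contact with anything.
- My first close on each dish's tube met nothing, so I gripped lower.
- The keys had to be pressed with the stated tool point about 27 mm below the key tops. In the pictures the fingertips therefore pass into the keys and housing.

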